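# Stack steel tubes on spacer sticks and ready the strap reel

## Task

Make up the bundle on the stand for strapping: lay two wooden spacer sticks across the clamped bottom layer, one towards each end; lay every loose square tube on them, running the same way as the bottom layer, centred lengthwise, with a clear gap between neighbours; lay the other two sticks across these tubes in the same way, and the channel, open side up, lengthwise in the middle on top, so that every layer rests level on its sticks, clear of the one below. Also put the strap reel, hub end up, right down on the dispenser's spindle, and leave the hammer, can and try square where they are.

Things in the scene. Friction and masses are not known exactly. Their poses are not given: they have to be found in the camera images.
- stand: the fixed bundle stand. Origin: on the bench under its middle; x along its tubes, y across, z up. Blue base plate 206 x 160 mm with blue clamp plates across the ends (52 mm high) that hold the bottom layer: three square tubes 180 mm long, 24 mm wide, at y = -52, 0, +52 mm, tops 54 mm above the bench. Sticks, tubes and sticks on it bring the tops to 74, 98 and 118 mm
- tube1_mid (a point): a square steel tube 180 x 24 x 24 mm, one of two or three alike; this point is its centre, its x axis runs along its length. At first it lies on a rack: a 6 mm rubber mat with two crossbars 60 mm either side of the middle, their tops 22 mm above the bench, neighbours 55 mm apart centre to centre; between the crossbars the space under it is free. About 0.2 to 0.35 kg. May be absent
- tube2_mid (a point): a square steel tube 180 x 24 x 24 mm, one of two or three alike; this point is its centre, its x axis runs along its length. At first it lies on a rack: a 6 mm rubber mat with two crossbars 60 mm either side of the middle, their tops 22 mm above the bench, neighbours 55 mm apart centre to centre; between the crossbars the space under it is free. About 0.2 to 0.35 kg. May be absent
- tube3_mid (a point): a square steel tube 180 x 24 x 24 mm, one of two or three alike; this point is its centre, its x axis runs along its length. At first it lies on a rack: a 6 mm rubber mat with two crossbars 60 mm either side of the middle, their tops 22 mm above the bench, neighbours 55 mm apart centre to centre; between the crossbars the space under it is free. About 0.2 to 0.35 kg. May be absent
- stick1_mid (a point): a light wooden spacer stick 150 x 20 x 20 mm, one of four alike; this point is its centre, its x axis runs along its length. At first it lies on a rack like the tubes' (crossbar tops 22 mm above the bench), neighbours 50 mm apart centre to centre. 50 g
- stick2_mid (a point): a light wooden spacer stick 150 x 20 x 20 mm, one of four alike; this point is its centre, its x axis runs along its length. At first it lies on a rack like the tubes' (crossbar tops 22 mm above the bench), neighbours 50 mm apart centre to centre. 50 g
- stick3_mid (a point): a light wooden spacer stick 150 x 20 x 20 mm, one of four alike; this point is its centre, its x axis runs along its length. At first it lies on a rack like the tubes' (crossbar tops 22 mm above the bench), neighbours 50 mm apart centre to centre. 50 g
- stick4_mid (a point): a light wooden spacer stick 150 x 20 x 20 mm, one of four alike; this point is its centre, its x axis runs along its length. At first it lies on a rack like the tubes' (crossbar tops 22 mm above the bench), neighbours 50 mm apart centre to centre. 50 g
- channel_mid (a point): a steel channel 200 mm long, 50 mm wide, 25 mm high, walls 5 mm, open side up, lying on the bench; this point is its centre (12.5 mm up), x along its length, z up. 0.4 kg
- reel_mid (a point): the strap reel, standing on its flange: two flanges 100 mm across, the upper one's top face 45 mm above the reel's underside; a black hub tube, 40 mm outside, stands up out of the middle to 85 mm; a 25 mm bore goes right through. This point is on the axis half-way up (42.5 mm above the underside), z along the axis, towards the hub end. 0.45 kg
- reel_hub (a point): the point on the reel's axis inside the hub tube at the height to grip it, 70 mm above the reel's underside, 15 mm below the hub's top
- dispenser: the fixed strap dispenser: a round base 110 mm across and 12 mm thick with an upright spindle, 16 mm across, in its middle; spindle's pointed top 76 mm above the bench. Origin: on the bench on the spindle's axis, z up
- hammer_grip (a point): a hand hammer lying at the far side of the bench; bystander; this point is on its handle
- paint_can_mid (a point): a closed grey can, 64 mm across and 100 mm tall, standing at the far side; bystander; this point is its centre
- try_square_mid (a point): a steel try square lying at the far side, stock 120 x 25 x 25 mm; bystander; this point is the centre of its stock
Things that resemble listed ones, but are neither listed nor needed, are in the scene too. What is shaped like the part that bears channel_mid but pink, purple or turquoise is not meant.

How it is judged (in metres and radians):
On the way, in this order (a step that is already met when the one before it is completed fails the run):
1. two sticks lie across the bottom layer, one towards each end (((x of stick1_mid in the frame of stand between 0.03 and 0.08 m and y of stick1_mid in the frame of stand between -0.03 and 0.03 m and z of stick1_mid in the frame of stand between 0.059 and 0.069 m and angle between the x axis of stick1_mid and the y axis of stand, either way round below 0.2 rad) or (x of stick2_mid in the frame of stand between 0.03 and 0.08 m and y of stick2_mid in the frame of stand between -0.03 and 0.03 m and z of stick2_mid in the frame of stand between 0.059 and 0.069 m and angle between the x axis of stick2_mid and the y axis of stand, either way round below 0.2 rad) or (x of stick3_mid in the frame of stand between 0.03 and 0.08 m and y of stick3_mid in the frame of stand between -0.03 and 0.03 m and z of stick3_mid in the frame of stand between 0.059 and 0.069 m and angle between the x axis of stick3_mid and the y axis of stand, either way round below 0.2 rad) or (x of stick4_mid in the frame of stand between 0.03 and 0.08 m and y of stick4_mid in the frame of stand between -0.03 and 0.03 m and z of stick4_mid in the frame of stand between 0.059 and 0.069 m and angle between the x axis of stick4_mid and the y axis of stand, either way round below 0.2 rad)) and ((x of stick1_mid in the frame of stand between -0.08 and -0.03 m and y of stick1_mid in the frame of stand between -0.03 and 0.03 m and z of stick1_mid in the frame of stand between 0.059 and 0.069 m and angle between the x axis of stick1_mid and the y axis of stand, either way round below 0.2 rad) or (x of stick2_mid in the frame of stand between -0.08 and -0.03 m and y of stick2_mid in the frame of stand between -0.03 and 0.03 m and z of stick2_mid in the frame of stand between 0.059 and 0.069 m and angle between the x axis of stick2_mid and the y axis of stand, either way round below 0.2 rad) or (x of stick3_mid in the frame of stand between -0.08 and -0.03 m and y of stick3_mid in the frame of stand between -0.03 and 0.03 m and z of stick3_mid in the frame of stand between 0.059 and 0.069 m and angle between the x axis of stick3_mid and the y axis of stand, either way round below 0.2 rad) or (x of stick4_mid in the frame of stand between -0.08 and -0.03 m and y of stick4_mid in the frame of stand between -0.03 and 0.03 m and z of stick4_mid in the frame of stand between 0.059 and 0.069 m and angle between the x axis of stick4_mid and the y axis of stand, either way round below 0.2 rad))), for 0.2 s.
2. all loose tubes lie on these sticks, apart from one another (x of tube1_mid in the frame of stand between -0.035 and 0.035 m and y of tube1_mid in the frame of stand between -0.07 and 0.07 m and z of tube1_mid in the frame of stand between 0.081 and 0.091 m and angle between the x axis of each of tube1_mid, tube2_mid, tube3_mid and the x axis of stand, either way round below 0.15 rad and x of tube2_mid in the frame of stand between -0.035 and 0.035 m and y of tube2_mid in the frame of stand between -0.07 and 0.07 m and z of tube2_mid in the frame of stand between 0.081 and 0.091 m and x of tube3_mid in the frame of stand between -0.035 and 0.035 m and y of tube3_mid in the frame of stand between -0.07 and 0.07 m and z of tube3_mid in the frame of stand between 0.081 and 0.091 m and distance between tube1_mid and tube2_mid above 0.03 m and distance between each of tube1_mid, tube2_mid and tube3_mid above 0.03 m), for 0.2 s.
3. the other two sticks lie across the tubes, one towards each end (((x of stick1_mid in the frame of stand between 0.03 and 0.08 m and y of stick1_mid in the frame of stand between -0.03 and 0.03 m and z of stick1_mid in the frame of stand between 0.103 and 0.113 m and angle between the x axis of stick1_mid and the y axis of stand, either way round below 0.2 rad) or (x of stick2_mid in the frame of stand between 0.03 and 0.08 m and y of stick2_mid in the frame of stand between -0.03 and 0.03 m and z of stick2_mid in the frame of stand between 0.103 and 0.113 m and angle between the x axis of stick2_mid and the y axis of stand, either way round below 0.2 rad) or (x of stick3_mid in the frame of stand between 0.03 and 0.08 m and y of stick3_mid in the frame of stand between -0.03 and 0.03 m and z of stick3_mid in the frame of stand between 0.103 and 0.113 m and angle between the x axis of stick3_mid and the y axis of stand, either way round below 0.2 rad) or (x of stick4_mid in the frame of stand between 0.03 and 0.08 m and y of stick4_mid in the frame of stand between -0.03 and 0.03 m and z of stick4_mid in the frame of stand between 0.103 and 0.113 m and angle between the x axis of stick4_mid and the y axis of stand, either way round below 0.2 rad)) and ((x of stick1_mid in the frame of stand between -0.08 and -0.03 m and y of stick1_mid in the frame of stand between -0.03 and 0.03 m and z of stick1_mid in the frame of stand between 0.103 and 0.113 m and angle between the x axis of stick1_mid and the y axis of stand, either way round below 0.2 rad) or (x of stick2_mid in the frame of stand between -0.08 and -0.03 m and y of stick2_mid in the frame of stand between -0.03 and 0.03 m and z of stick2_mid in the frame of stand between 0.103 and 0.113 m and angle between the x axis of stick2_mid and the y axis of stand, either way round below 0.2 rad) or (x of stick3_mid in the frame of stand between -0.08 and -0.03 m and y of stick3_mid in the frame of stand between -0.03 and 0.03 m and z of stick3_mid in the frame of stand between 0.103 and 0.113 m and angle between the x axis of stick3_mid and the y axis of stand, either way round below 0.2 rad) or (x of stick4_mid in the frame of stand between -0.08 and -0.03 m and y of stick4_mid in the frame of stand between -0.03 and 0.03 m and z of stick4_mid in the frame of stand between 0.103 and 0.113 m and angle between the x axis of stick4_mid and the y axis of stand, either way round below 0.2 rad))), for 0.2 s.
4. the channel lies on the upper sticks, open side up (x of channel_mid in the frame of stand between -0.035 and 0.035 m and y of channel_mid in the frame of stand between -0.04 and 0.04 m and z of channel_mid in the frame of stand between 0.1255 and 0.1355 m and angle between the x axis of channel_mid and the x axis of stand, either way round below 0.15 rad and angle between channel_mid's own z axis and vertical below 0.08 rad), for 0.2 s.
At the end, for the whole second after the job is handed in: Sticks 30-80 mm from the middle, one each way, 30 mm off centre line, 0.2 rad; tubes 35 mm lengthwise, 70 mm sideways, centres over 30 mm apart; channel open side up, 35 and 40 mm; both along the stand to 0.15 rad; reel hub up, 8 mm from the spindle's axis; all heights as stacked, to 5 mm (all of step 1 and all of step 2 and all of step 3 and all of step 4 and horizontal distance between reel_mid and dispenser below 0.008 m and z of reel_mid in the frame of dispenser between 0.0495 and 0.0595 m and angle between reel_mid's own z axis and vertical below 0.08 rad); the robot touches nothing.
It fails at once if a bystander (hammer, can, try square) is moved more than 40 mm (distance of any of hammer_grip, paint_can_mid, try_square_mid from where it was at the start of the episode above 0.04 m).
Of tube1, tube2, tube3 only 2 to 3 are there at a start; the rules pass over those that are not, and their reading is None.
At some moment in a run one of channel, reel may be knocked a few centimetres aside while the robot is not near it.
Once in a run the grip may slacken for a moment while it holds something.
It also fails if it takes over 210 s, if anything falls off the work surface, if the arm or the gripper's body presses on something with over 40 N, if the wrist force passes 120 N, or if a joint passes its speed limit or range.

## Robot

A 6-joint arm with a two-finger parallel gripper is mounted at the origin on the work surface. World frame = base frame: x ahead of the robot, y to its left, z up, the work surface at z = 0. Lengths are in m, angles in degrees, forces in N, time in s.
With the tool pointing down it reaches from about 0.25 to 0.725 m from the base axis. Payload 9.7 kg.
Tool frame: the origin (TCP) lies at the very end of the fingers, on their centre line; the grasp point (between the pads) lies 19 mm behind it (bot.grip_depth is the distance from the TCP to the grasp point, in m); z points along the fingers, y is the direction in which the jaws open and shut (so a half turn about z gives the same grasp; the last joint's range is limited). The gripper opens to 85 mm and grips with 20 to 120 N. Pads are 22 mm wide; open, the fingers measure 114 mm over their backs; the gripper's body (76 mm by 85 mm) begins 54 mm behind the grasp point. The pads swing forward as they close: fully open they stand 13 mm farther back than shut.
Start: joints at [-77.063, 4.979, 10.078, 95.1, 0, 90], TCP at [0.123, -0.536, 0.231] pointing down, gripper open.
Joint ranges: [-179.16, 179.16], [-48.56, 103.87], [-65.8, 70.77], [-126.05, 130.52], [-82.76, 87.17], [-180, 180]. Speed limits (degrees/s): [127.2, 127.2, 147.25, 180, 180, 180].

## Interface

Orientations are given as [roll, pitch, yaw] about the fixed x, y, z axes, in that order (R = Rz(yaw) Ry(pitch) Rx(roll)).
In Python, from workcell import bot, viewer gives the robot as it stands.
- The arm moves only by the tool arm_command, never from a script. Its argument "motion" is a list of rows, each a list of 3 entries, a list of its own where there are three numbers: the opening, from 0 (shut) to 1 (fully open), then the shift along the tool's x, y, z in units of 60 mm (1.0 is 60 mm), then the turn, a rotation vector about the tool's x, y, z in units of 6 degrees (1.0 is 6 degrees). A call has 1 to 12 rows; each row shifts and turns the commanded pose from where the row before left it, along the tool's axes as they then stand; what a row does not reach is not made up. A row lasts 1/8 s, in which the tool goes at most 62.5 mm and 10.7 degrees, less where a joint would pass 70% of its speed; a pose out of reach is approached as far as the arm can. A call is refused whole if a number of a shift passes 1 or a number of a turn 1, either way. A call with a gripper value outside its range is refused whole. The fingers move at their own pace and stop on an object; "newtons" is the grip in N (left out, the last holds). Time passes only in rows, so rows that do not move let the fingers close. It gives the time, the measured TCP pose, the force and the opening at its end, in the units of the state.
- bot.get_obs(): the state, without advancing time (a new reading comes with each control period).
- viewer.camera(name): name is "scene" or "top" or "wrist"; returns the picture (384x512x3 uint8, blue, green, red); there is no depth.
- viewer.calibration(name): a dict with "fx", "fy", "cx", "cy" (pixels), "T" (4x4, takes a point from camera to world coordinates). Camera axes: x right, y down, z forward; pixel columns grow to the right and rows downward; lengths in m; the calibration is good to about 2 mm. A picture is of the moment at which its call begins: read the wrist's pose just before it. calibration takes no time and is no camera call; for the wrist camera it gives the pose at the moment of the call.
- bot.job_done(): hands the job in, once; it reports no verdict.
The state is a dict: "time": time; "q": joint angles; "qd": joint speeds; "joint_efforts": joint torques, N m; "ee_pos": TCP position; "tcp_rot": TCP orientation; "wrist_force": force on the tool from outside, world axes, zero at the start; "torque": the same for the moment, N m; "opening": finger opening in m.
Only numpy, scipy, OpenCV 4.12 (cv2) and the standard library are available. Lean on these libraries where they do the work, as an engineer would, in place of code of your own. Each camera call takes 0.05 s, during which the arm holds its last target.

## Working session

There is one attempt and no reset: what is moved stays moved. The work goes in short steps, Python scripts to look and compute and a tool call to move; the robot and the scene stay as the last step left them, time stands still between calls to the robot, and variables do not carry over. Pictures are saved under pics/ and viewed, and the job is handed in when it is done.

Besides the shell and the picture viewer there is one more tool, called after "Call:" as name(argument=value, ...) on one line, values as JSON. arm_command: Moves the arm, as the interface text tells. Its arguments: {"type":"object","properties":{"motion":{"type":"array"},"newtons":{"type":"number"}},"required":["motion"]}

```bash
ls; mkdir -p pics
python3 - <<'E'
from workcell import bot, viewer
import cv2, json
print(bot.get_obs())
for n in ["scene","top","wrist"]:
    c=viewer.calibration(n); print(n,c["fx"],c["fy"],c["cx"],c["cy"],c["T"])
    cv2.imwrite(f"pics/{n}0.png",viewer.camera(n))
E
```

```text
pics
{'time': 0.0, 'q': array([-7.70623962e+01,  5.01201199e+00,  1.00319748e+01,  9.50972982e+01,
       -7.03086239e-05,  9.00012528e+01]), 'qd': array([ 0.09593432,  0.08189317, -0.08167839, -0.03467456,  0.04078741,
       -0.02925711]), 'joint_efforts': array([ 1.93387139e-03, -5.20400441e+01,  4.64797926e+01,  1.66661519e-02,
        1.80669863e-04, -3.25037286e-05]), 'ee_pos': array([ 0.12308837, -0.53581737,  0.2305521 ]), 'tcp_rot': array([-1.79922665e+02,  7.19994819e-05,  1.29363512e+01]), 'wrist_force': array([0.50751608, 0.25063221, 0.98187016]), 'torque': array([ 0.03331646, -0.04433898,  0.01625726]), 'opening': 0.08554273435496104}
scene 493.4072100918916 493.4072100918916 259.67949108157995 195.8436401436831 [[ 0.85116218  0.44333919 -0.2810219   0.9548023 ]
 [ 0.52469804 -0.70366873  0.47910572 -0.87966347]
 [ 0.01466001 -0.55524831 -0.83155541  1.45089691]
 [ 0.          0.          0.          1.        ]]
top 473.9059257775595 473.9059257775595 258.3377667828211 192.68633854323414 [[-0.00612194 -0.99460132  0.10358927  0.29729322]
 [-0.99981376  0.00798394  0.0175698  -0.09421163]
 [-0.018302   -0.10346242 -0.99446496  1.82499136]
 [ 0.          0.          0.          1.        ]]
wrist 274.75349963944996 274.75349963944996 259.4863107375525 194.47880345108968 [[ 0.22254548 -0.92911711 -0.29532169  0.19891995]
 [-0.97492061 -0.21265557 -0.06563094 -0.51930063]
 [-0.00182297  0.30252107 -0.95314096  0.37333591]
 [ 0.          0.          0.          1.        ]]
```

Run:
```python
import cv2
for n in ["scene","top"]:
    i=cv2.imread(f"pics/{n}0.png"); cv2.imwrite(f"pics/{n}0b.png",cv2.resize(i,(800,600),interpolation=cv2.INTER_CUBIC))
```

```text
(no output)
```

View pics/scene0b.png

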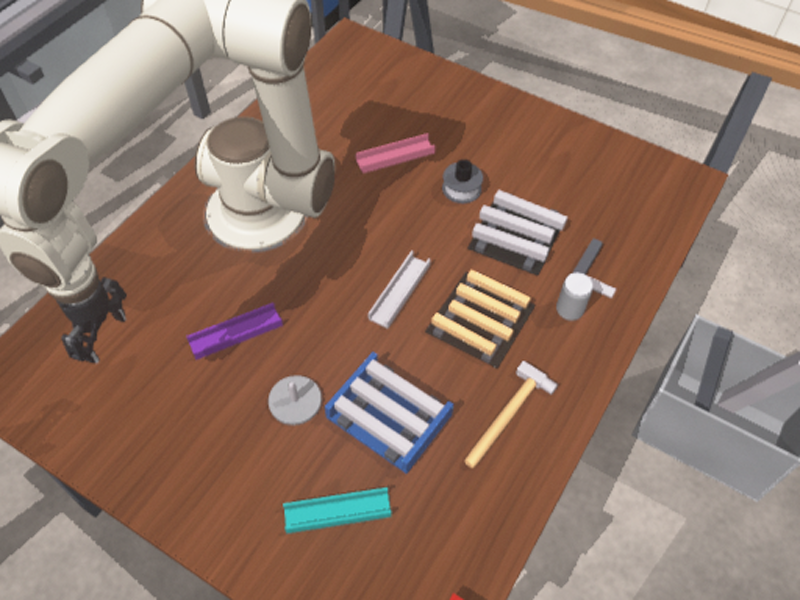

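View pics/top0b.png

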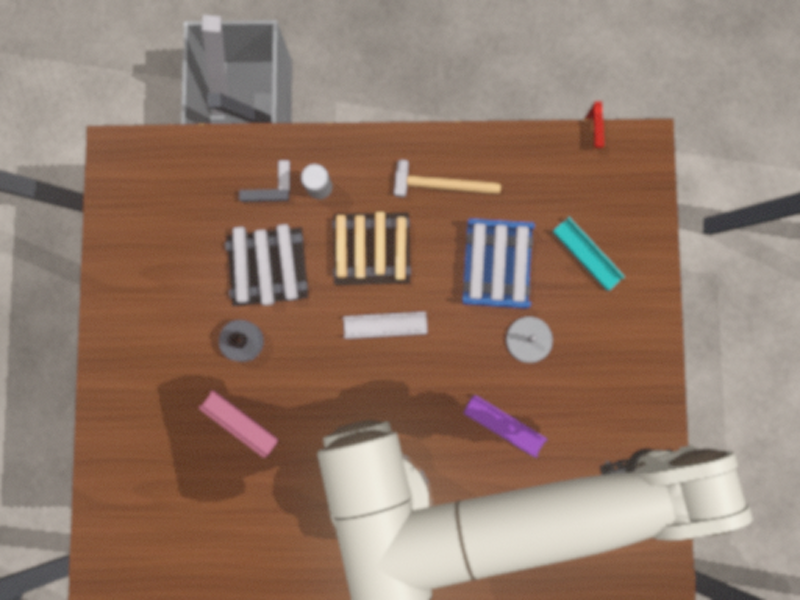

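View pics/wrist0.png

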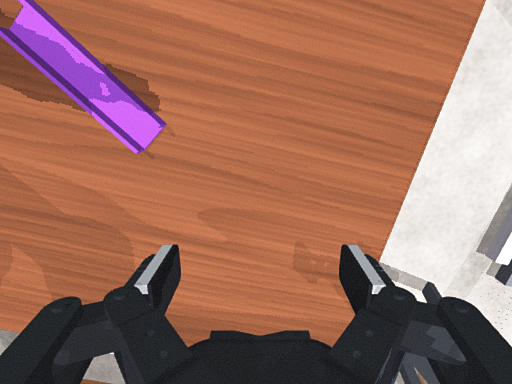

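Channel candidates in the top view at 800 px: grey (385,325), pink (238,424), purple (505,425) and turquoise (588,253). I choose grey, and will check it in a close crop. There are three loose tubes on the left rack at (240..290,263), distinct from the clamped three in the blue stand at (498,262). The sticks are at (340..400,247), the reel at (240,340) and the dispenser at (530,340).

```bash
cat > h.py <<'E'
from workcell import bot, viewer
import numpy as np, cv2
from scipy.spatial.transform import Rotation as Rn
def unproj(c,uv,z):
    T=np.array(c["T"]); d=np.array([(uv[0]-c["cx"])/c["fx"],(uv[1]-c["cy"])/c["fy"],1.])
    d=T[:3,:3]@d; o=T[:3,3]; return o+d*(z-o[2])/d[2]
def proj(c,p):
    T=np.array(c["T"]); q=T[:3,:3].T@(np.asarray(p,float)-T[:3,3]); return np.array([c["fx"]*q[0]/q[2]+c["cx"],c["fy"]*q[1]/q[2]+c["cy"]])
def pose():
    o=bot.get_obs(); return np.array(o["ee_pos"]),np.array(o["tcp_rot"]),o
def plan(xyz,yaw=None):
    p,r,o=pose(); R=Rn.from_euler('xyz',r,degrees=True)
    d=R.inv().apply(np.array(xyz)-p)/0.06
    y=r[2] if yaw is None else yaw
    R2=Rn.from_euler('xyz',[180,0,y],degrees=True)
    t=(R.inv()*R2).as_rotvec(degrees=True)/6
    print("at",p.round(4),r.round(2),"open",round(o["opening"],4),"F",o["wrist_force"].round(1),"t",round(o["time"],2))
    print("shift units",d.round(3),"norm",round(np.linalg.norm(d),2),"turn units",t.round(3))
def snap(n,name,scale=1):
    c=viewer.calibration(n); i=viewer.camera(n)
    np.savez(f"pics/{name}.npz",T=c["T"],k=[c["fx"],c["fy"],c["cx"],c["cy"]])
    cv2.imwrite(f"pics/{name}.png",i); return c,i
def load(name):
    z=np.load(f"pics/{name}.npz"); k=z["k"]; return dict(T=z["T"],fx=k[0],fy=k[1],cx=k[2],cy=k[3]),cv2.imread(f"pics/{name}.png")
E
python3 - <<'E'
from h import *
c=viewer.calibration("top")
s=.64
for n,u,v,z in [("stand",498,262,.054),("t1",240,264,.046),("t2",264,266,.046),("t3",288,262,.046),("s1",341,247,.042),("s4",401,248,.042),("chan",385,325,.025),("reel",240,340,.06),("disp",530,340,.012),("can",315,178,.1),("ham",455,184,.02),("sq",264,195,.025)]:
    print(n,unproj(c,(u*s,v*s),z).round(3))
plan([.45,-.1,.42],0)
E
```

```text
stand [ 0.575 -0.291  0.054]
t1 [0.577 0.336 0.046]
t2 [0.571 0.277 0.046]
t3 [0.581 0.218 0.046]
s1 [0.617 0.09  0.042]
s4 [ 0.613 -0.057  0.042]
chan [ 0.427 -0.017  0.025]
reel [0.391 0.329 0.06 ]
disp [ 0.388 -0.37   0.012]
can [0.774 0.146 0.1  ]
ham [ 0.777 -0.192  0.02 ]
sq [0.753 0.284 0.025]
at [ 0.1231 -0.5359  0.2308] [-179.94    0.     12.94] open 0.0851 F [-0.6 -0.1 -1. ] t 0.15
shift units [ 6.936 -5.864 -3.148] norm 9.61 turn units [-9.000e-03  1.000e-03  2.156e+00]
```

Call:
arm_command(motion=[[1,[0,0,-1],[0,0,0.72]],[1,[0,0,-1],[0,0,0.72]],[1,[0,0,-1],[0,0,0.72]],[1,[0.7,-0.7,0],[0,0,0]],[1,[0.7,-0.7,0],[0,0,0]],[1,[0.7,-0.7,0],[0,0,0]],[1,[0.7,-0.7,0],[0,0,0]],[1,[0.7,-0.7,0],[0,0,0]],[1,[0.7,-0.7,0],[0,0,0]],[1,[0.7,-0.7,0],[0,0,0]],[1,[0.7,-0.7,0],[0,0,0]],[1,[0.7,-0.7,0],[0,0,0]]])

```text
time: 1.65
ee_pos: [0.5013, -0.1555, 0.409]
tcp_rot: [180.0, 0.0, 0.2]
wrist_force: [0.5, -0.9, -0.6]
opening: 0.0855
```

Call:
arm_command(motion=[[1,[0.3,-0.9,0],[0,0,0]],[1,[0.3,-0.9,0],[0,0,0]],[1,[0,-0.3,0],[0,0,0]],[1,[0,0,0],[0,0,0]],[1,[0,0,0],[0,0,0]]])

```text
time: 2.28
ee_pos: [0.5356, -0.0321, 0.4092]
tcp_rot: [180.0, -0.0, 0.1]
wrist_force: [-1.6, -0.5, -0.8]
opening: 0.0854
```

Run:
```python
from h import *
plan([.55,-.02,.42],0)
c,i=snap("wrist","w1"); c2,i2=snap("top","t1")
cv2.imwrite("pics/w1b.png",cv2.resize(i,(800,600),interpolation=cv2.INTER_CUBIC))
print(np.array(c["T"])[:3,3])
```

```text
at [ 0.5356 -0.0321  0.4092] [ 1.7998e+02 -1.0000e-02  1.1000e-01] open 0.0854 F [-1.6 -0.5 -0.8] t 2.27
shift units [ 0.241 -0.201 -0.18 ] norm 0.36 turn units [ 0.003 -0.002  0.018]
[ 0.61330798 -0.03248287  0.55193703]
```

View pics/w1b.png

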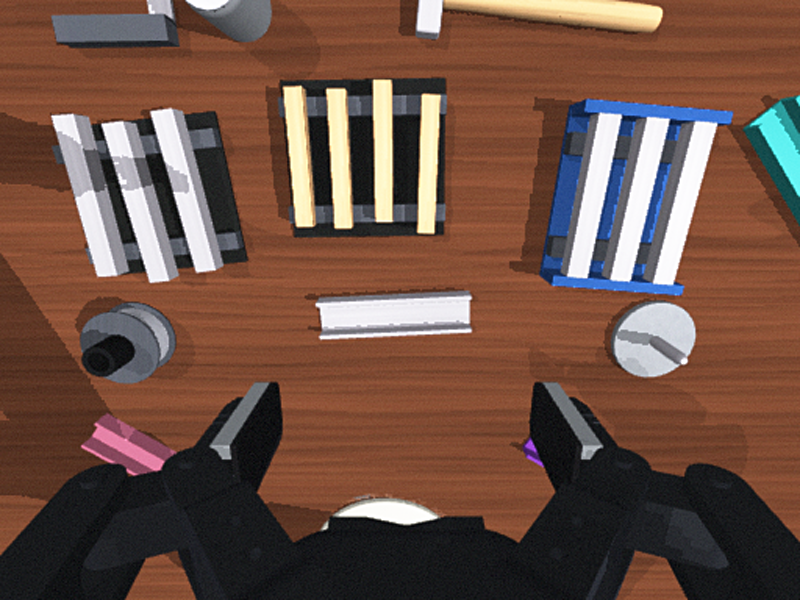

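The picture shows tubes at about (85,195), (140,200) and (185,190), sticks at (300..430,160), stand at (635,195), grey channel at (395,315), reel at (130,345) and dispenser at (655,338). Next, close crops.

Run:
```python
from h import *
c,i=load("w1")
def crop(x0,y0,w,h,s,n):
    o=cv2.resize(i[y0:y0+h,x0:x0+w],None,fx=s,fy=s,interpolation=cv2.INTER_CUBIC)
    for k in range(0,w,20): cv2.putText(o,str(x0+k),(k*s,10),0,.35,(0,255,255)); cv2.line(o,(k*s,0),(k*s,h*s),(0,255,255),1) if 0 else cv2.line(o,(k*s,12),(k*s,20),(0,255,255),1)
    for k in range(0,h,20): cv2.putText(o,str(y0+k),(0,k*s+4),0,.35,(0,255,255)); cv2.line(o,(24,k*s),(30,k*s),(0,255,255),1)
    cv2.imwrite(f"pics/{n}.png",o)
crop(28,64,134,120,6,"c_tub"); crop(176,40,120,120,5,"c_stk"); crop(340,55,135,140,4,"c_std"); crop(195,180,115,45,7,"c_ch"); crop(45,185,75,65,8,"c_re"); crop(385,185,65,60,8,"c_di")
```

```text
(no output)
```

View pics/c_tub.png

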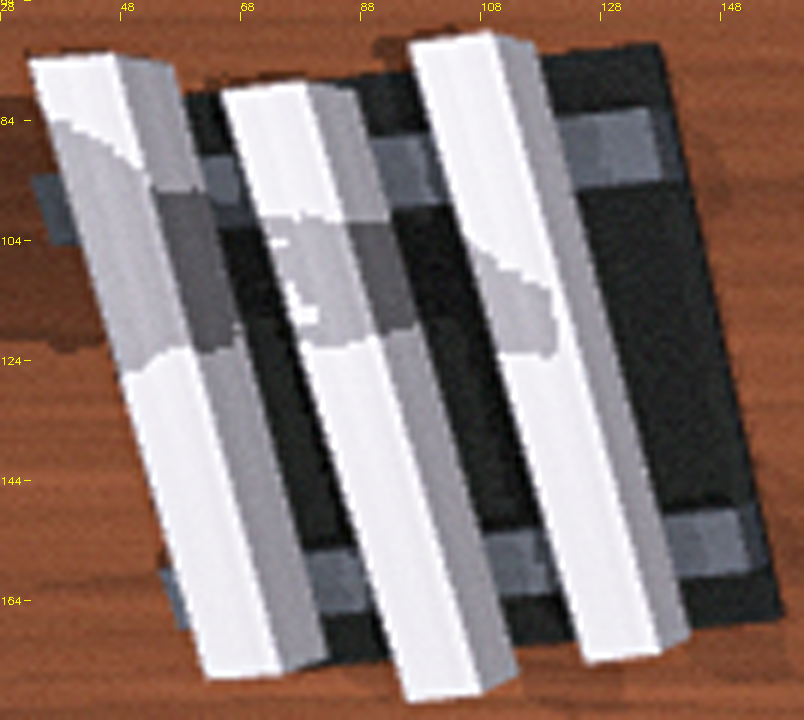

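View pics/c_stk.png

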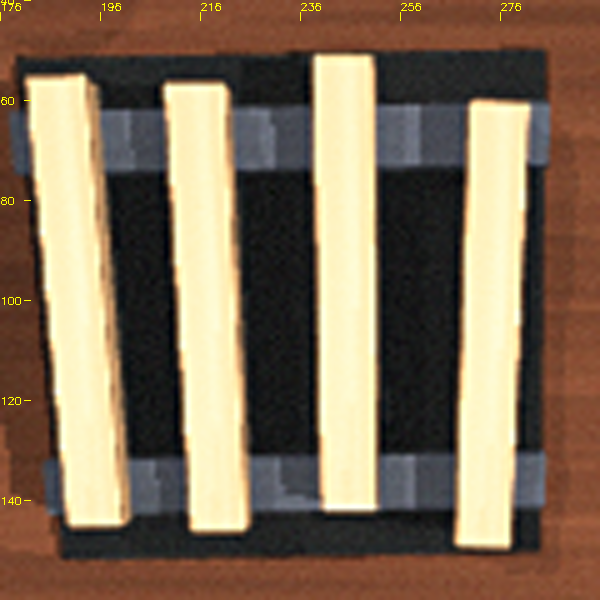

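View pics/c_std.png

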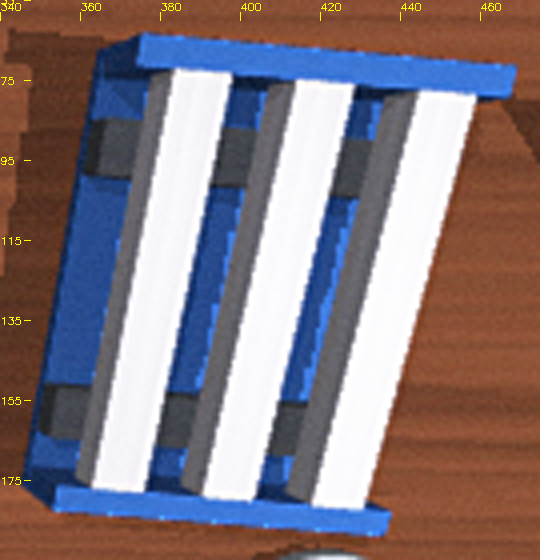

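View pics/c_ch.png

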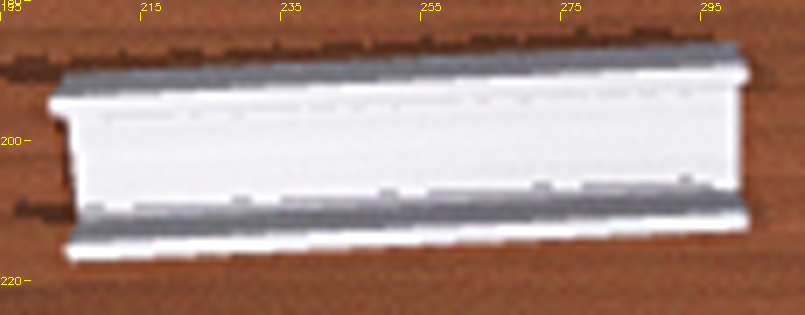

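View pics/c_re.png

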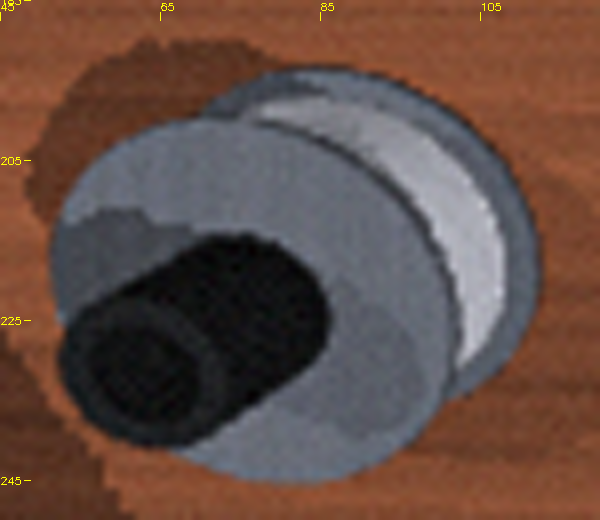

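View pics/c_di.png

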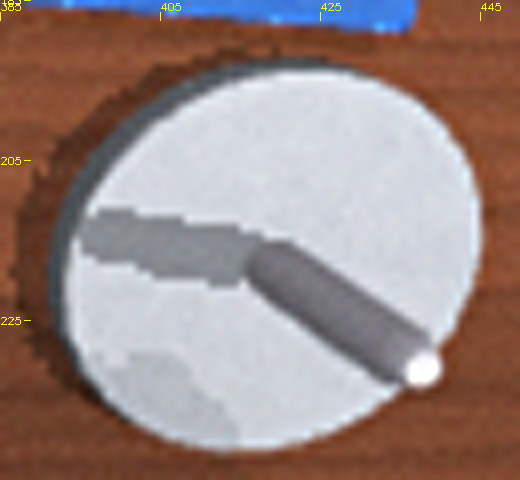

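Run:
```python
from h import *
c,i=load("w1"); ct=viewer.calibration("top")
def U(x0,y0,s,P,z): return np.array([unproj(c,((X+.5)/s-.5+x0,(Y+.5)/s-.5+y0),z) for X,Y in P])
def rect(n,P):
    m=P.mean(0); L=((P[0]+P[1])-(P[2]+P[3]))/2; W=((P[1]+P[2])-(P[0]+P[3]))/2
    print(n,m.round(4),"len",np.linalg.norm(L).round(4),"w",np.linalg.norm(W).round(4),"ang",np.degrees(np.arctan2(L[1],L[0])).round(2), "topview",proj(ct,m).round(1))
for n,P in dict(A=[(30,60),(112,54),(280,672),(207,679)],B=[(222,92),(305,83),(480,692),(408,702)],C=[(410,42),(490,33),(660,653),(586,662)]).items(): rect(n,U(28,64,6,P,.046))
for n,P in dict(s1=[(26,76),(86,74),(128,523),(66,527)],s2=[(163,84),(227,83),(247,529),(191,532)],s3=[(313,55),(373,54),(377,509),(322,512)],s4=[(469,101),(529,101),(511,548),(454,548)]).items(): rect(n,U(176,40,5,P,.042))
for n,P in dict(l=[(175,68),(233,73),(147,492),(90,487)],m=[(297,80),(355,85),(258,500),(201,495)],r=[(419,90),(477,96),(367,509),(311,504)]).items(): rect("stand"+n,U(340,55,4,P,.054))
P=U(195,180,7,[(50,97),(67,260),(748,230),(750,66)],.025); rect("ch",P); print(P.round(3))
print("hubtop",U(45,185,8,[(143,372)],.085),"flange",U(45,185,8,[(256,300)],.045))
print("spindle",U(385,185,8,[(424,366)],.076),"base",U(385,185,8,[(272,257)],.012))
```

```text
A [0.5787 0.335  0.046 ] len 0.1798 w 0.0236 ang 3.51 topview [153.8 168.4]
B [0.5712 0.2776 0.046 ] len 0.1796 w 0.0239 ang 6.49 topview [168.8 170.2]
C [0.5842 0.2208 0.046 ] len 0.1802 w 0.0234 ang 7.52 topview [183.7 166.8]
s1 [0.6226 0.0879 0.042 ] len 0.1497 w 0.0216 ang 1.22 topview [218.7 156.6]
s2 [0.6204 0.0422 0.042 ] len 0.1491 w 0.0211 ang 0.6 topview [230.6 157.1]
s3 [ 0.6284 -0.0068  0.042 ] len 0.1506 w 0.0201 ang -0.03 topview [243.5 154.9]
s4 [ 0.6145 -0.0575  0.042 ] len 0.1502 w 0.0207 ang -1.3 topview [256.8 158.4]
standl [ 0.5793 -0.244   0.054 ] len 0.18 w 0.0257 ang -4.41 topview [306.2 166.6]
standm [ 0.5751 -0.2959  0.054 ] len 0.1792 w 0.0259 ang -4.22 topview [320.  167.6]
standr [ 0.571  -0.3478  0.054 ] len 0.1795 w 0.0258 ang -4.18 topview [333.8 168.5]
ch [ 0.4278 -0.0176  0.025 ] len 0.2007 w 0.0503 ang 92.71 topview [246.7 207.7]
[[ 0.448  0.084  0.025]
 [ 0.398  0.082  0.025]
 [ 0.407 -0.119  0.025]
 [ 0.458 -0.117  0.025]]
hubtop [[0.39350755 0.33433711 0.085     ]] flange [[0.39440867 0.33324684 0.045     ]]
spindle [[ 0.39120084 -0.37009507  0.076     ]] base [[ 0.39285964 -0.3690984   0.012     ]]
```

```bash
cat >> h.py <<'E'
def go(xyz,yaw,z2=None):
    """turn about tool z first, then shift in the turned frame"""
    p,r,o=pose(); d=np.array(xyz)-p
    dy=(yaw-r[2]+180)%360-180
    a=np.radians(yaw); tx=d[0]*np.cos(a)+d[1]*np.sin(a); ty=d[0]*np.sin(a)-d[1]*np.cos(a)
    print("at",p.round(4),r.round(2),"open",round(o["opening"],4),"F",o["wrist_force"].round(1),"t",round(o["time"],2),"q6",o["q"][5].round(1))
    print(" turn z %.3f | shift x %.3f y %.3f z %.3f | lateral %.2f"%(-dy/6,tx/.06,ty/.06,-d[2]/.06,np.hypot(tx,ty)/.06))
E
python3 - <<'E'
from h import *
go([.6145,-.0575,.025],-1.3)
E
```

```text
at [ 0.5356 -0.0324  0.4093] [ 1.7999e+02 -2.0000e-02  5.0000e-02] open 0.0852 F [ 0.3  0.1 -0.7] t 2.38 q6 176.5
 turn z 0.226 | shift x 1.324 y 0.389 z 6.404 | lateral 1.38
```

Call:
arm_command(motion=[[0.4,[0.7,0.2,0.6],[0,0,0.23]],[0.4,[0.62,0.19,0.7],[0,0,0]],[0.4,[0,0,1],[0,0,0]],[0.4,[0,0,1],[0,0,0]],[0.4,[0,0,0.8],[0,0,0]],[0.4,[0,0,0],[0,0,0]],[0.4,[0,0,0],[0,0,0]]])

```text
time: 3.25
ee_pos: [0.6155, -0.056, 0.1658]
tcp_rot: [180.0, -0.2, -1.3]
wrist_force: [0.8, 0.6, 1.6]
opening: 0.034
```

Run:
```python
from h import *
go([.6145,-.0575,.025],-1.3)
snap("wrist","w2")
```

```text
at [ 0.6155 -0.056   0.1658] [ 1.7999e+02 -1.6000e-01 -1.2800e+00] open 0.034 F [0.8 0.6 1.6] t 3.25 q6 176.1
 turn z 0.003 | shift x -0.017 y 0.026 z 2.346 | lateral 0.03
```

View pics/w2.png

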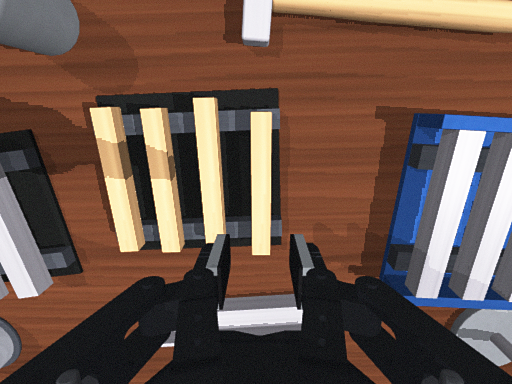

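Run:
```python
from h import *
c,i=load("w2")
P=np.array([unproj(c,u,.042) for u in [(251.5,112),(271.5,112),(271,255),(252,255)]])
print(P.round(4),P.mean(0), np.linalg.norm(P[0]-P[3]))
```

```text
[[ 0.6896 -0.0507  0.042 ]
 [ 0.6891 -0.0693  0.042 ]
 [ 0.5394 -0.0671  0.042 ]
 [ 0.5399 -0.0464  0.042 ]] [ 0.61450705 -0.05835889  0.042     ] 0.14971962001286557
```

Call:
arm_command(motion=[[0.4,[0,0,0.8],[0,0,0]],[0.4,[0,0,0.8],[0,0,0]],[0.4,[0,0,0.75],[0,0,0]],[0.4,[0,0,0],[0,0,0]],[0,[0,0,0],[0,0,0]],[0,[0,0,0],[0,0,0]],[0,[0,0,0],[0,0,0]],[0,[0,0,0],[0,0,0]]], newtons=40)

```text
time: 4.3
ee_pos: [0.6167, -0.0555, 0.0254]
tcp_rot: [180.0, -0.3, -1.2]
wrist_force: [-0.1, -0.0, 6.2]
opening: 0.019
```

Call:
arm_command(motion=[[0,[0,0,-0.8],[0,0,0]],[0,[0,0,-1],[0,0,0]],[0,[0,0,-1],[0,0,-1]],[0,[0,0,0],[0,0,-1]],[0,[0,0,0],[0,0,-1]],[0,[0,0,0],[0,0,-1]],[0,[0,0,0],[0,0,-1]],[0,[0,0,0],[0,0,-1]],[0,[0,0,0],[0,0,-1]],[0,[0,0,0],[0,0,-1]],[0,[0,0,0],[0,0,-1]],[0,[0,0,0],[0,0,-1]]])

```text
time: 5.8
ee_pos: [0.6152, -0.0553, 0.1918]
tcp_rot: [179.9, -0.1, 59.0]
wrist_force: [-0.3, 0.2, -0.3]
opening: 0.0192
```

Call:
arm_command(motion=[[0,[0,0,0],[0,0,-1]],[0,[0,0,0],[0,0,-1]],[0,[0,0,0],[0,0,-1]],[0,[0,0,0],[0,0,-1]],[0,[0,0,0],[0,0,-0.5]]])

```text
time: 6.42
ee_pos: [0.6152, -0.0553, 0.1919]
tcp_rot: [179.9, 0.0, 85.9]
wrist_force: [-0.1, 0.6, -0.3]
opening: 0.0191
```

Run:
```python
from h import *
go([.630,-.300,.057],85.75)
```

```text
at [ 0.6152 -0.0553  0.1919] [179.87   0.    85.91] open 0.0191 F [-0.1  0.6 -0.3] t 6.42 q6 89.0
 turn z 0.027 | shift x -4.049 y 0.549 z 2.248 | lateral 4.09
```

Call:
arm_command(motion=[[0,[-0.81,0.11,0],[0,0,0.03]],[0,[-0.81,0.11,0],[0,0,0]],[0,[-0.81,0.11,0],[0,0,0]],[0,[-0.81,0.11,0.2],[0,0,0]],[0,[-0.81,0.11,0.7],[0,0,0]],[0,[0,0,0.7],[0,0,0]],[0,[0,0,0.3],[0,0,0]],[0,[0,0,0],[0,0,0]]])

```text
time: 7.42
ee_pos: [0.629, -0.2979, 0.0776]
tcp_rot: [-180.0, -0.0, 85.6]
wrist_force: [-0.2, -1.0, -0.1]
opening: 0.019
```

Run:
```python
from h import *
go([.630,-.300,.057],85.75)
c,i=snap("wrist","w3"); snap("scene","sc3")
```

```text
at [ 0.629  -0.2979  0.0776] [-1.7996e+02 -2.0000e-02  8.5630e+01] open 0.019 F [-0.2 -1.  -0.1] t 7.42 q6 69.0
 turn z -0.021 | shift x -0.034 y 0.019 z 0.343 | lateral 0.04
```

View pics/w3.png

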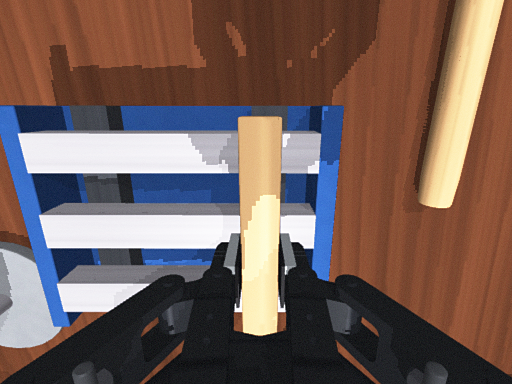

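Call:
arm_command(motion=[[0,[-0.03,0.02,0.2],[0,0,0]],[0,[0,0,0.13],[0,0,0]],[0,[0,0,0],[0,0,0]],[0.4,[0,0,0],[0,0,0]],[0.4,[0,0,0],[0,0,0]],[0.4,[0,0,0],[0,0,0]],[0.4,[0,0,-0.5],[0,0,0]],[0.4,[0,0,-1],[0,0,-1]],[0.4,[0,0,-0.8],[0,0,-1]],[0.4,[0,0,0],[0,0,-1]],[0.4,[0,0,0],[0,0,-1]],[0.4,[0,0,0],[0,0,-1]]])

```text
time: 9.02
ee_pos: [0.6302, -0.3004, 0.1957]
tcp_rot: [180.0, 0.0, 115.8]
wrist_force: [-0.1, -0.4, 0.6]
opening: 0.0341
```

Call:
arm_command(motion=[[0.4,[0,0,0],[0,0,-1]],[0.4,[0,0,0],[0,0,-1]],[0.4,[0,0,0],[0,0,-1]],[0.4,[0,0,0],[0,0,-1]],[0.4,[0,0,0],[0,0,-1]],[0.4,[0,0,0],[0,0,-1]],[0.4,[0,0,0],[0,0,-1]],[0.4,[0,0,0],[0,0,-1]],[0.4,[0,0,0],[0,0,-1]],[0.4,[0,0,0],[0,0,-1]],[0.4,[0,0,0],[0,0,-0.7]]])

```text
time: 10.4
ee_pos: [0.6302, -0.3004, 0.1956]
tcp_rot: [180.0, 0.0, 180.0]
wrist_force: [-0.7, 0.8, -0.3]
opening: 0.0339
```

Run:
```python
from h import *
go([.626,-.0068,.025],180)
c,i=snap("wrist","w4")
```

```text
at [ 0.6302 -0.3004  0.1956] [180.     0.   179.95] open 0.0339 F [-0.7  0.8 -0.3] t 10.4 q6 -25.4
 turn z -0.008 | shift x 0.070 y 4.893 z 2.843 | lateral 4.89
```

View pics/w4.png

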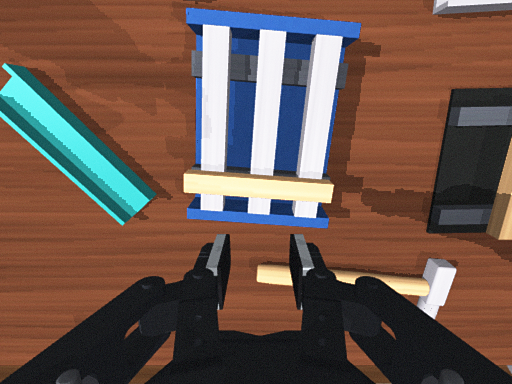

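Call:
arm_command(motion=[[0.4,[0.02,0.81,0],[0,0,0]],[0.4,[0.01,0.82,0],[0,0,0]],[0.4,[0.01,0.82,0],[0,0,0]],[0.4,[0.01,0.82,0],[0,0,0]],[0.4,[0.01,0.82,0],[0,0,0]],[0.4,[0.01,0.81,0.3],[0,0,0]],[0.4,[0,0,0.8],[0,0,0]],[0.4,[0,0,0.5],[0,0,0]],[0.4,[0,0,0],[0,0,0]]])

```text
time: 11.58
ee_pos: [0.6256, -0.0062, 0.0972]
tcp_rot: [-180.0, -0.3, 179.8]
wrist_force: [-0.7, -0.5, -0.0]
opening: 0.0341
```

Run:
```python
from h import *
go([.626,-.0068,.025],180)
c,i=load("w4")
P=np.array([unproj(c,u,.074) for u in [(184,175),(331,183),(331,202),(184,194)]]);print(P.round(3),P.mean(0).round(4))
c,i=snap("wrist","w5")
```

```text
at [ 0.6256 -0.0062  0.0972] [-180.     -0.26  179.75] open 0.0341 F [-0.7 -0.5 -0. ] t 11.57 q6 -0.3
 turn z -0.041 | shift x -0.007 y -0.010 z 1.204 | lateral 0.01
[[ 0.617 -0.375  0.074]
 [ 0.625 -0.23   0.074]
 [ 0.645 -0.228  0.074]
 [ 0.636 -0.377  0.074]] [ 0.6308 -0.3026  0.074 ]
```

View pics/w5.png

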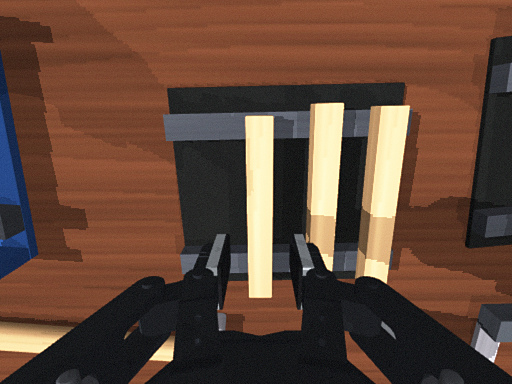

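Call:
arm_command(motion=[[0.4,[0,0,0.7],[0,0,0]],[0.4,[0,0,0.5],[0,0,0]],[0.4,[0,0,0],[0,0,0]],[0,[0,0,0],[0,0,0]],[0,[0,0,0],[0,0,0]],[0,[0,0,0],[0,0,0]],[0,[0,0,-0.8],[0,0,0]],[0,[0,0,-1],[0,0,0]],[0,[0,0,-1],[0,0,1]],[0,[0,0,0],[0,0,1]],[0,[0,0,0],[0,0,1]],[0,[0,0,0],[0,0,1]]])

```text
time: 13.12
ee_pos: [0.6273, -0.0064, 0.1969]
tcp_rot: [180.0, 0.1, 155.6]
wrist_force: [-0.2, 0.0, -0.3]
opening: 0.0189
```

Call:
arm_command(motion=[[0,[0,0,0],[0,0,1]],[0,[0,0,0],[0,0,1]],[0,[0,0,0],[0,0,1]],[0,[0,0,0],[0,0,1]],[0,[0,0,0],[0,0,1]],[0,[0,0,0],[0,0,1]],[0,[0,0,0],[0,0,1]],[0,[0,0,0],[0,0,1]],[0,[0,0,0],[0,0,1]],[0,[0,0,0],[0,0,1]],[0,[0,0,0],[0,0,1]],[0,[0,0,0],[0,0,0.7]]])

```text
time: 14.62
ee_pos: [0.6273, -0.0064, 0.1968]
tcp_rot: [179.9, -0.0, 85.4]
wrist_force: [0.4, 0.2, -0.1]
opening: 0.0189
```

Run:
```python
from h import *
go([.520,-.293,.0575],85.75)
```

```text
at [ 0.6273 -0.0064  0.1968] [ 1.7991e+02 -1.0000e-02  8.5420e+01] open 0.0189 F [ 0.4  0.2 -0.1] t 14.62 q6 94.0
 turn z -0.055 | shift x -4.897 y -1.429 z 2.322 | lateral 5.10
```

Call:
arm_command(motion=[[0,[-0.82,-0.24,0],[0,0,-0.05]],[0,[-0.82,-0.24,0],[0,0,0]],[0,[-0.82,-0.24,0],[0,0,0]],[0,[-0.82,-0.24,0],[0,0,0]],[0,[-0.81,-0.24,0.2],[0,0,0]],[0,[-0.81,-0.23,0.6],[0,0,0]],[0,[0,0,0.7],[0,0,0]],[0,[0,0,0.5],[0,0,0]],[0,[0,0,0],[0,0,0]]])

```text
time: 15.75
ee_pos: [0.5191, -0.2929, 0.0742]
tcp_rot: [-179.8, -0.1, 85.9]
wrist_force: [-0.3, 0.9, 0.1]
opening: 0.0186
```

Run:
```python
from h import *
go([.520,-.293,.0575],85.75)
```

```text
at [ 0.5191 -0.2929  0.0742] [-1.7984e+02 -8.0000e-02  8.5870e+01] open 0.0186 F [-0.3  0.9  0.1] t 15.75 q6 64.7
 turn z 0.020 | shift x 0.000 y 0.016 z 0.279 | lateral 0.02
```

Call:
arm_command(motion=[[0,[0,0,0.15],[0,0,0]],[0,[0,0,0.12],[0,0,0]],[0,[0,0,0],[0,0,0]],[0.4,[0,0,0],[0,0,0]],[0.4,[0,0,0],[0,0,0]],[0.4,[0,0,0],[0,0,0]],[0.4,[0,0,-0.5],[0,0,0]],[0.4,[0,0,-1],[0,0,-1]],[0.4,[0,0,-0.8],[0,0,-1]],[0.4,[0,0,0],[0,0,-1]],[0.4,[0,0,0],[0,0,-1]],[0.4,[0,0,0],[0,0,-1]]])

```text
time: 17.25
ee_pos: [0.5202, -0.2934, 0.1974]
tcp_rot: [-180.0, -0.0, 116.1]
wrist_force: [0.8, 0.3, 0.1]
opening: 0.0341
```

Call:
arm_command(motion=[[0.4,[0,0,0],[0,0,-1]],[0.4,[0,0,0],[0,0,-1]],[0.4,[0,0,0],[0,0,-1]],[0.4,[0,0,0],[0,0,-1]],[0.4,[0,0,0],[0,0,-1]],[0.4,[0,0,0],[0,0,-1]],[0.4,[0,0,0],[0,0,-1]],[0.4,[0,0,0],[0,0,-1]],[0.4,[0,0,0],[0,0,-1]],[0.4,[0,0,0],[0,0,-1]],[0.4,[0,0,0],[0,0,-1]],[0.45,[0,0,0],[0,0,-0.9]]])

```text
time: 18.75
ee_pos: [0.5201, -0.2933, 0.1972]
tcp_rot: [180.0, -0.0, -172.5]
wrist_force: [-0.9, -0.4, 0.7]
opening: 0.0384
```

Run:
```python
from h import *
go([.584,.2208,.0155],187.5)
snap("wrist","w6")
```

```text
at [ 0.5201 -0.2933  0.1972] [ 1.7999e+02 -2.0000e-02 -1.7252e+02] open 0.0384 F [-0.9 -0.4  0.7] t 18.75 q6 -36.9
 turn z -0.004 | shift x -2.174 y 8.357 z 3.029 | lateral 8.63
```

View pics/w6.png

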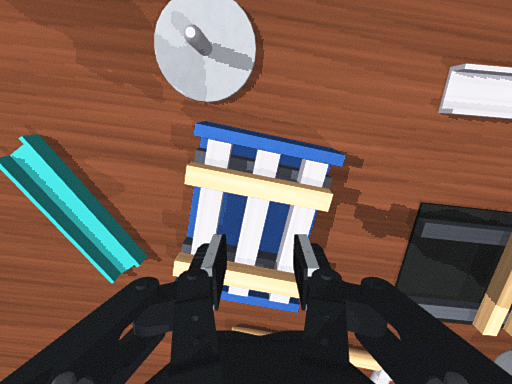

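Call:
arm_command(motion=[[0.45,[-0.22,0.84,0],[0,0,0]],[0.45,[-0.22,0.84,0],[0,0,0]],[0.45,[-0.22,0.84,0],[0,0,0]],[0.45,[-0.22,0.84,0],[0,0,0]],[0.45,[-0.22,0.84,0],[0,0,0]],[0.45,[-0.22,0.84,0],[0,0,0]],[0.45,[-0.22,0.84,0],[0,0,0]],[0.45,[-0.21,0.83,0],[0,0,0]],[0.45,[-0.21,0.83,0.3],[0,0,0]],[0.45,[-0.21,0.82,0.8],[0,0,0]],[0.45,[0,0,0.5],[0,0,0]],[0.45,[0,0,0],[0,0,0]]])

```text
time: 20.3
ee_pos: [0.5835, 0.2154, 0.1037]
tcp_rot: [-179.9, -0.3, -172.7]
wrist_force: [-0.7, 0.0, 0.1]
opening: 0.0385
```

Run:
```python
from h import *
go([.584,.2208,.0155],187.5)
snap("wrist","w7")
```

```text
at [0.5835 0.2154 0.1037] [-179.93   -0.28 -172.73] open 0.0385 F [-0.7  0.   0.1] t 20.3 q6 13.0
 turn z -0.038 | shift x -0.021 y 0.089 z 1.470 | lateral 0.09
```

View pics/w7.png

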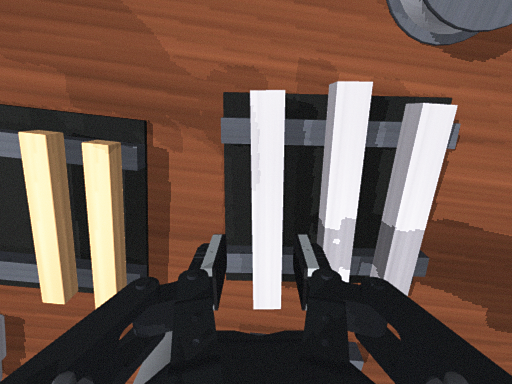

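Call:
arm_command(motion=[[0.45,[-0.02,0.09,0.2],[0,0,-0.04]],[0.45,[0,0,0.6],[0,0,0]],[0.45,[0,0,0.47],[0,0,0]],[0.45,[0,0,0.2],[0,0,0]],[0.45,[0,0,0],[0,0,0]],[0,[0,0,0],[0,0,0]],[0,[0,0,0],[0,0,0]],[0,[0,0,0],[0,0,0]],[0,[0,0,0],[0,0,0]]], newtons=80)

```text
time: 21.48
ee_pos: [0.5865, 0.2212, 0.0202]
tcp_rot: [180.0, 0.2, -172.5]
wrist_force: [-1.0, 0.2, 6.6]
opening: 0.0229
```

Run:
```python
from h import *
go([.575,-.296,.0675],175.75)
```

```text
at [0.5865 0.2212 0.0202] [ 1.7996e+02  1.6000e-01 -1.7247e+02] open 0.0229 F [-1.   0.2  6.6] t 21.48 q6 13.1
 turn z 1.963 | shift x -0.449 y -8.611 z -0.789 | lateral 8.62
```

Call:
arm_command(motion=[[0,[0,0,-0.5],[0,0,0]],[0,[0,0,-1],[0,0,0]],[0,[0,0,-1],[0,0,0]],[0,[0,0,-0.4],[0,0,1]],[0,[0,0,0],[0,0,0.96]],[0,[0,0,0],[0,0,0]]])

```text
time: 22.22
ee_pos: [0.5855, 0.2209, 0.1924]
tcp_rot: [180.0, 0.0, 175.8]
wrist_force: [-0.4, 0.4, -3.6]
opening: 0.0226
```

Run:
```python
from h import *
go([.5735,-.346,.0725],175.75)
snap("wrist","w8")
```

```text
at [0.5855 0.2209 0.1924] [1.8000e+02 1.0000e-02 1.7581e+02] open 0.0226 F [-0.4  0.4 -3.6] t 22.23 q6 24.9
 turn z 0.009 | shift x -0.501 y -9.437 z 1.998 | lateral 9.45
```

View pics/w8.png

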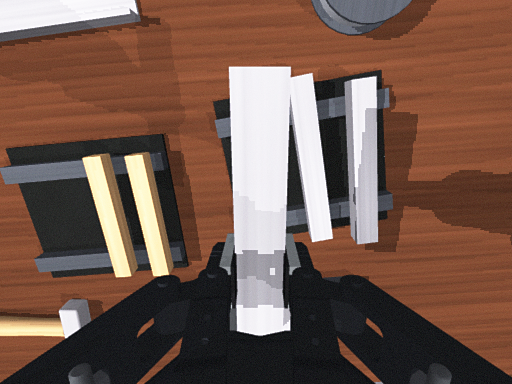

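Call:
arm_command(motion=[[0,[-0.05,-0.86,0],[0,0,0]],[0,[-0.05,-0.86,0],[0,0,0]],[0,[-0.05,-0.86,0],[0,0,0]],[0,[-0.05,-0.86,0],[0,0,0]],[0,[-0.05,-0.86,0],[0,0,0]],[0,[-0.05,-0.86,0],[0,0,0]],[0,[-0.05,-0.86,0],[0,0,0]],[0,[-0.05,-0.86,0],[0,0,0]],[0,[-0.05,-0.86,0],[0,0,0]],[0,[-0.03,-0.86,0.3],[0,0,0]],[0,[-0.02,-0.84,0.7],[0,0,0]],[0,[0,0,0.5],[0,0,0]]])

```text
time: 23.78
ee_pos: [0.5722, -0.3468, 0.1011]
tcp_rot: [180.0, -0.1, 175.7]
wrist_force: [-0.1, 0.3, -4.0]
opening: 0.0226
```

Call:
arm_command(motion=[[0,[0,0,0],[0,0,0]]])

```text
time: 23.9
ee_pos: [0.5719, -0.3433, 0.1006]
tcp_rot: [179.8, -0.3, 175.8]
wrist_force: [0.8, 0.3, -4.0]
opening: 0.0224
```

Run:
```python
from h import *
go([.5735,-.346,.0725],175.75)
snap("wrist","w9")
```

```text
at [ 0.5719 -0.3433  0.1006] [179.83  -0.33 175.82] open 0.0224 F [ 0.8  0.3 -4. ] t 23.9 q6 -26.8
 turn z 0.011 | shift x -0.030 y -0.043 z 0.469 | lateral 0.05
```

View pics/w9.png

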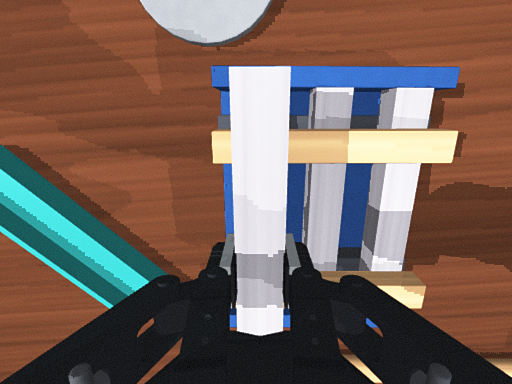

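Call:
arm_command(motion=[[0,[-0.03,-0.04,0.25],[0,0,0]],[0,[0,0,0.15],[0,0,0]],[0,[0,0,0.08],[0,0,0]],[0,[0,0,0],[0,0,0]]])

```text
time: 24.45
ee_pos: [0.5753, -0.346, 0.0752]
tcp_rot: [180.0, -0.0, 175.8]
wrist_force: [-0.2, 0.0, -2.1]
opening: 0.0225
```

Call:
arm_command(motion=[[0,[0,0,0.03],[0,0,0]],[0,[0,0,0],[0,0,0]],[0.42,[0,0,0],[0,0,0]],[0.42,[0,0,0],[0,0,0]],[0.42,[0,0,0],[0,0,0]],[0.42,[0,0,-0.5],[0,0,0]],[0.42,[0,0,-0.9],[0,0,0]],[0.42,[0,0,-0.6],[0,0,0]],[0.42,[0,0,0],[0,0,0]]])

```text
time: 25.58
ee_pos: [0.5765, -0.3469, 0.1977]
tcp_rot: [-179.8, 0.3, 175.8]
wrist_force: [0.2, -0.7, 0.4]
opening: 0.0357
```

Run:
```python
from h import *
go([.571,.2776,.0155],186.5)
snap("wrist","w10")
```

```text
at [ 0.5765 -0.3469  0.1977] [-179.84    0.31  175.77] open 0.0357 F [ 0.2 -0.7  0.4] t 25.57 q6 -26.8
 turn z -1.788 | shift x -1.088 y 10.352 z 3.036 | lateral 10.41
```

View pics/w10.png

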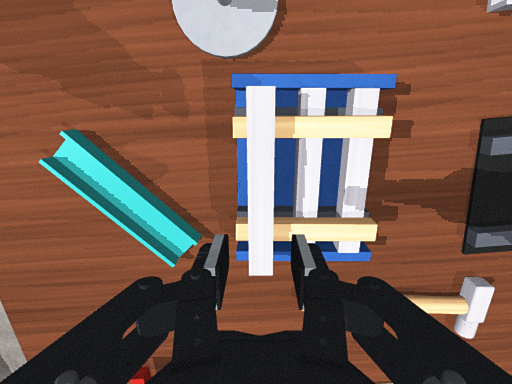

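Run:
```python
from h import *
c,i=load("w10")
P=np.array([unproj(c,u,.098) for u in [(247,87),(274,87),(272,275),(250,275)]]);print(P.round(3),P.mean(0).round(4))
P=np.array([unproj(c,u,.074) for u in [(234,118),(391,116),(391,137),(234,138)]]);print(P.round(3),P.mean(0).round(4))
P=np.array([unproj(c,u,.074) for u in [(236,219),(376,223),(376,241),(236,239)]]);print(P.round(3),P.mean(0).round(4))
```

```text
[[ 0.484 -0.351  0.098]
 [ 0.485 -0.329  0.098]
 [ 0.664 -0.342  0.098]
 [ 0.662 -0.364  0.098]] [ 0.5737 -0.3464  0.098 ]
[[ 0.508 -0.367  0.074]
 [ 0.517 -0.221  0.074]
 [ 0.536 -0.219  0.074]
 [ 0.526 -0.368  0.074]] [ 0.5219 -0.2938  0.074 ]
[[ 0.61  -0.375  0.074]
 [ 0.625 -0.229  0.074]
 [ 0.646 -0.228  0.074]
 [ 0.633 -0.377  0.074]] [ 0.6283 -0.3022  0.074 ]
```

Call:
arm_command(motion=[[0.45,[0,0,0],[0,0,-0.9]],[0.45,[0,0,0],[0,0,-0.89]],[0.45,[-0.1,0.94,0],[0,0,0]],[0.45,[-0.1,0.94,0],[0,0,0]],[0.45,[-0.1,0.94,0],[0,0,0]],[0.45,[-0.1,0.94,0],[0,0,0]],[0.45,[-0.1,0.94,0],[0,0,0]],[0.45,[-0.1,0.94,0],[0,0,0]],[0.45,[-0.1,0.94,0],[0,0,0]],[0.45,[-0.1,0.94,0],[0,0,0]],[0.45,[-0.1,0.94,0],[0,0,0]],[0.45,[-0.1,0.94,0],[0,0,0]]])

```text
time: 27.12
ee_pos: [0.5703, 0.2225, 0.1921]
tcp_rot: [-180.0, -0.1, -173.5]
wrist_force: [1.7, -0.2, -1.0]
opening: 0.0383
```

Call:
arm_command(motion=[[0.45,[-0.08,0.95,0],[0,0,0]],[0.45,[0,0,0.8],[0,0,0]],[0.45,[0,0,0.8],[0,0,0]],[0.45,[0,0,0],[0,0,0]]])

```text
time: 27.62
ee_pos: [0.5665, 0.2769, 0.0924]
tcp_rot: [-179.8, -0.5, -173.5]
wrist_force: [-0.4, 0.1, 0.0]
opening: 0.0383
```

Run:
```python
from h import *
go([.571,.2776,.0155],186.5)
snap("wrist","w11")
```

```text
at [0.5665 0.2769 0.0924] [-179.82   -0.49 -173.47] open 0.0383 F [-0.4  0.1  0. ] t 27.62 q6 19.5
 turn z 0.004 | shift x -0.076 y 0.004 z 1.281 | lateral 0.08
```

View pics/w11.png

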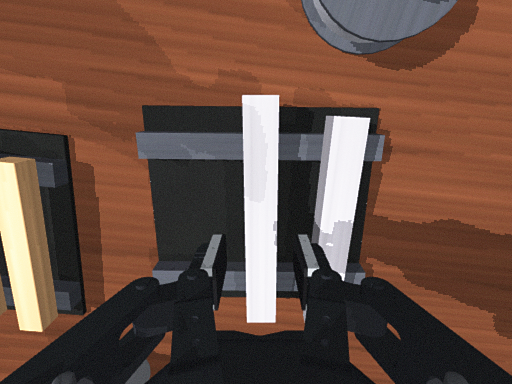

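Call:
arm_command(motion=[[0.45,[-0.04,0,0.6],[0,0,0]],[0.45,[0,0,0.47],[0,0,0]],[0.45,[0,0,0.2],[0,0,0]],[0.45,[0,0,0],[0,0,0]],[0,[0,0,0],[0,0,0]],[0,[0,0,0],[0,0,0]],[0,[0,0,0],[0,0,0]],[0,[0,0,0],[0,0,0]]])

```text
time: 28.68
ee_pos: [0.5727, 0.2787, 0.0238]
tcp_rot: [179.9, 0.2, -173.5]
wrist_force: [-1.2, -0.3, 5.8]
opening: 0.0224
```

Call:
arm_command(motion=[[0,[0,0,-0.5],[0,0,0]],[0,[0,0,-1],[0,0,0]],[0,[0,0,-1],[0,0,0]],[0,[0,0,-0.4],[0,0,0.9]],[0,[0,0,0],[0,0,0.9]],[0,[0,0,0],[0,0,0]]])

```text
time: 29.42
ee_pos: [0.5718, 0.2784, 0.1961]
tcp_rot: [180.0, 0.0, 175.7]
wrist_force: [0.0, -0.3, -2.8]
opening: 0.0223
```

Run:
```python
from h import *
go([.575,-.296,.0725],175.75)
```

```text
at [0.5718 0.2784 0.1961] [1.7997e+02 4.0000e-02 1.7574e+02] open 0.0223 F [ 0.  -0.3 -2.8] t 29.43 q6 30.2
 turn z -0.001 | shift x -0.762 y -9.542 z 2.061 | lateral 9.57
```

Call:
arm_command(motion=[[0,[-0.07,-0.87,0],[0,0,0]],[0,[-0.07,-0.87,0],[0,0,0]],[0,[-0.07,-0.87,0],[0,0,0]],[0,[-0.07,-0.87,0],[0,0,0]],[0,[-0.07,-0.87,0],[0,0,0]],[0,[-0.07,-0.87,0],[0,0,0]],[0,[-0.07,-0.87,0],[0,0,0]],[0,[-0.07,-0.87,0],[0,0,0]],[0,[-0.07,-0.86,0],[0,0,0]],[0,[-0.07,-0.86,0.3],[0,0,0]],[0,[-0.06,-0.86,0.7],[0,0,0]],[0,[0,0,0.5],[0,0,0]]])

```text
time: 30.92
ee_pos: [0.5732, -0.2958, 0.1055]
tcp_rot: [180.0, -0.1, 175.6]
wrist_force: [-0.0, 0.8, -3.0]
opening: 0.0225
```

Call:
arm_command(motion=[[0,[0,0,0],[0,0,0]]])

```text
time: 31.05
ee_pos: [0.5726, -0.2924, 0.1049]
tcp_rot: [179.9, -0.3, 175.8]
wrist_force: [-0.2, 0.4, -2.2]
opening: 0.0226
```

Run:
```python
from h import *
go([.575,-.296,.076],175.75)
snap("wrist","w12")
```

```text
at [ 0.5726 -0.2924  0.1049] [179.86  -0.3  175.76] open 0.0226 F [-0.2  0.4 -2.2] t 31.05 q6 -22.8
 turn z 0.002 | shift x -0.044 y -0.057 z 0.482 | lateral 0.07
```

View pics/w12.png

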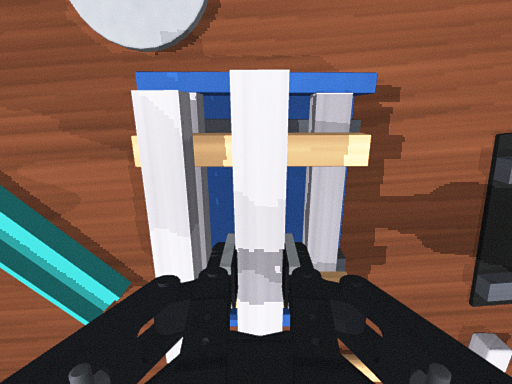

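Call:
arm_command(motion=[[0,[0,-0.03,0.25],[0,0,0]],[0,[0,0,0.15],[0,0,0]],[0,[0,0,0.05],[0,0,0]],[0,[0,0,0],[0,0,0]]])

```text
time: 31.6
ee_pos: [0.5743, -0.2943, 0.0811]
tcp_rot: [180.0, -0.0, 175.7]
wrist_force: [0.5, -0.2, -2.7]
opening: 0.023
```

Call:
arm_command(motion=[[0,[0,0,0.04],[0,0,0]],[0,[0,0,0.04],[0,0,0]],[0,[0,0,0],[0,0,0]]])

```text
time: 31.98
ee_pos: [0.5742, -0.2945, 0.0761]
tcp_rot: [180.0, -0.0, 175.7]
wrist_force: [0.1, -0.9, -2.5]
opening: 0.0225
```

Call:
arm_command(motion=[[0,[0,0,0.03],[0,0,0]],[0,[0,0,0.02],[0,0,0]],[0,[0,0,0],[0,0,0]]])

```text
time: 32.35
ee_pos: [0.5744, -0.2945, 0.0758]
tcp_rot: [-180.0, 0.1, 175.7]
wrist_force: [-5.4, 3.0, 12.6]
opening: 0.0224
```

Contact. Release.

Call:
arm_command(motion=[[0,[0,0,-0.03],[0,0,0]],[0.42,[0,0,0],[0,0,0]],[0.42,[0,0,0],[0,0,0]],[0.42,[0,0,0],[0,0,0]],[0.42,[0,0,-0.5],[0,0,0]],[0.42,[0,0,-0.9],[0,0,0]],[0.42,[0,0,-0.6],[0,0,-0.65]],[0.42,[0,0,0],[0,0,-0.65]]])

```text
time: 33.35
ee_pos: [0.5754, -0.2951, 0.1989]
tcp_rot: [-179.8, 0.3, -176.4]
wrist_force: [-0.2, 0.2, -0.9]
opening: 0.0361
```

Run:
```python
from h import *
go([.5787,.335,.0155],183.5)
snap("wrist","w13")
```

```text
at [ 0.5754 -0.2951  0.1989] [-179.83    0.28 -176.36] open 0.0361 F [-0.2  0.2 -0.9] t 33.35 q6 -30.8
 turn z 0.023 | shift x -0.696 y 10.478 z 3.057 | lateral 10.50
```

View pics/w13.png

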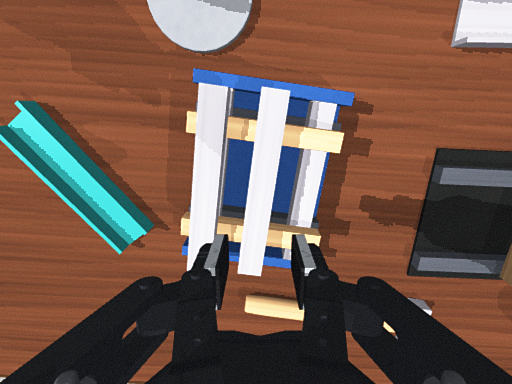

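Call:
arm_command(motion=[[0.45,[-0.06,0.88,0],[0,0,0]],[0.45,[-0.06,0.88,0],[0,0,0]],[0.45,[-0.06,0.88,0],[0,0,0]],[0.45,[-0.06,0.88,0],[0,0,0]],[0.45,[-0.06,0.88,0],[0,0,0]],[0.45,[-0.06,0.88,0],[0,0,0]],[0.45,[-0.06,0.88,0],[0,0,0]],[0.45,[-0.06,0.88,0],[0,0,0]],[0.45,[-0.06,0.88,0],[0,0,0]],[0.45,[-0.06,0.87,0],[0,0,0]],[0.45,[-0.05,0.86,0.3],[0,0,0]],[0.45,[-0.05,0.83,0.7],[0,0,0]]])

```text
time: 34.9
ee_pos: [0.5782, 0.3359, 0.1375]
tcp_rot: [179.9, 0.2, -176.5]
wrist_force: [0.4, -0.5, -0.1]
opening: 0.0383
```

Call:
arm_command(motion=[[0.45,[0,0,0.5],[0,0,0]],[0.45,[0,0,0],[0,0,0]]])

```text
time: 35.15
ee_pos: [0.576, 0.3332, 0.1033]
tcp_rot: [-179.8, -0.3, -176.5]
wrist_force: [-0.5, -0.6, 0.1]
opening: 0.0381
```

Run:
```python
from h import *
go([.5787,.335,.0155],183.5)
snap("wrist","w14")
```

```text
at [0.576  0.3332 0.1033] [-179.84   -0.3  -176.49] open 0.0381 F [-0.5 -0.6  0.1] t 35.15 q6 26.5
 turn z 0.002 | shift x -0.047 y 0.027 z 1.464 | lateral 0.05
```

View pics/w14.png

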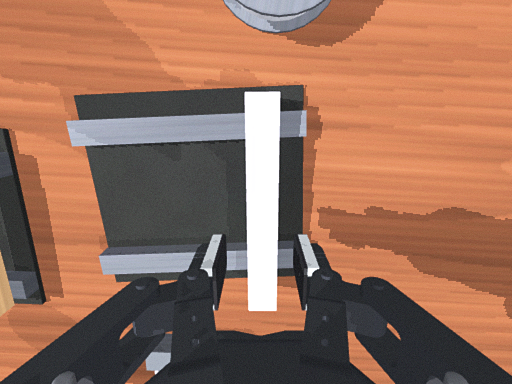

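Call:
arm_command(motion=[[0.45,[-0.02,0.02,0.7],[0,0,0]],[0.45,[0,0,0.5],[0,0,0]],[0.45,[0,0,0.26],[0,0,0]],[0.45,[0,0,0],[0,0,0]],[0,[0,0,0],[0,0,0]],[0,[0,0,0],[0,0,0]],[0,[0,0,0],[0,0,0]],[0,[0,0,0],[0,0,0]]])

```text
time: 36.2
ee_pos: [0.5798, 0.3354, 0.0215]
tcp_rot: [179.9, 0.2, -176.5]
wrist_force: [-0.0, -1.0, 6.2]
opening: 0.0225
```

Call:
arm_command(motion=[[0,[0,0,-0.5],[0,0,0]],[0,[0,0,-1],[0,0,0]],[0,[0,0,-1],[0,0,0]],[0,[0,0,-0.4],[0,0,0.65]],[0,[0,0,0],[0,0,0.65]],[0,[0,0,0],[0,0,0]]])

```text
time: 36.95
ee_pos: [0.5789, 0.3349, 0.1935]
tcp_rot: [180.0, 0.0, 175.7]
wrist_force: [0.2, 0.6, -3.1]
opening: 0.0227
```

Run:
```python
from h import *
go([.5785,-.246,.0755],175.75)
```

```text
at [0.5789 0.3349 0.1935] [1.7999e+02 2.0000e-02 1.7574e+02] open 0.0227 F [ 0.2  0.6 -3.1] t 36.95 q6 34.3
 turn z -0.002 | shift x -0.712 y -9.656 z 1.967 | lateral 9.68
```

Call:
arm_command(motion=[[0,[-0.07,-0.88,0],[0,0,0]],[0,[-0.07,-0.88,0],[0,0,0]],[0,[-0.07,-0.88,0],[0,0,0]],[0,[-0.07,-0.88,0],[0,0,0]],[0,[-0.07,-0.88,0],[0,0,0]],[0,[-0.07,-0.88,0],[0,0,0]],[0,[-0.07,-0.88,0],[0,0,0]],[0,[-0.07,-0.88,0],[0,0,0]],[0,[-0.06,-0.88,0],[0,0,0]],[0,[-0.05,-0.87,0.3],[0,0,0]],[0,[-0.05,-0.87,0.7],[0,0,0]],[0,[0,0,0.5],[0,0,0]]])

```text
time: 38.45
ee_pos: [0.5773, -0.2459, 0.1035]
tcp_rot: [180.0, -0.1, 175.6]
wrist_force: [-0.6, 1.7, -3.4]
opening: 0.022
```

Call:
arm_command(motion=[[0,[0,0,0],[0,0,0]],[0,[0,0,0],[0,0,0]]])

```text
time: 38.7
ee_pos: [0.579, -0.2424, 0.1074]
tcp_rot: [-180.0, 0.1, 175.8]
wrist_force: [0.9, -0.3, -3.1]
opening: 0.0225
```

Run:
```python
from h import *
go([.5785,-.246,.0735],175.75)
snap("wrist","w15")
```

```text
at [ 0.579  -0.2424  0.1074] [-1.7998e+02  6.0000e-02  1.7579e+02] open 0.0225 F [ 0.9 -0.3 -3.1] t 38.7 q6 -18.5
 turn z 0.006 | shift x 0.004 y -0.061 z 0.565 | lateral 0.06
```

View pics/w15.png

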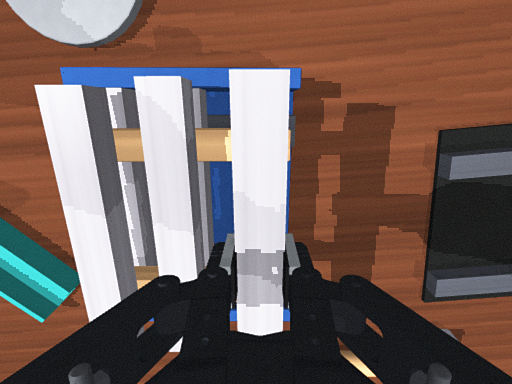

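Call:
arm_command(motion=[[0,[0,-0.05,0.25],[0,0,0]],[0,[0,0,0.2],[0,0,0]],[0,[0,0,0.06],[0,0,0]],[0,[0,0,0],[0,0,0]]])

```text
time: 39.25
ee_pos: [0.5782, -0.2456, 0.075]
tcp_rot: [180.0, -0.0, 175.7]
wrist_force: [0.7, -0.3, -3.2]
opening: 0.0225
```

Call:
arm_command(motion=[[0,[0,0,0.03],[0,0,0]],[0,[0,0,0],[0,0,0]],[0.42,[0,0,0],[0,0,0]],[0.42,[0,0,0],[0,0,0]],[0.42,[0,0,0],[0,0,0]],[0.42,[0,0,-0.5],[0,0,0]],[0.42,[0,0,-0.9],[0,0,0]],[0.42,[0,0,-0.8],[0,0,-0.8]],[0.42,[0,0,0],[0,0,0]]])

```text
time: 40.38
ee_pos: [0.5798, -0.2463, 0.2106]
tcp_rot: [-179.8, 0.4, -179.4]
wrist_force: [0.4, -0.1, -0.0]
opening: 0.0356
```

Run:
```python
from h import *
go([.6205,.0422,.025],180.6)
snap("wrist","w16")
```

```text
at [ 0.5798 -0.2463  0.2106] [-179.83    0.39 -179.44] open 0.0356 F [ 0.4 -0.1 -0. ] t 40.38 q6 -23.6
 turn z -0.007 | shift x -0.729 y 4.801 z 3.093 | lateral 4.86
```

View pics/w16.png

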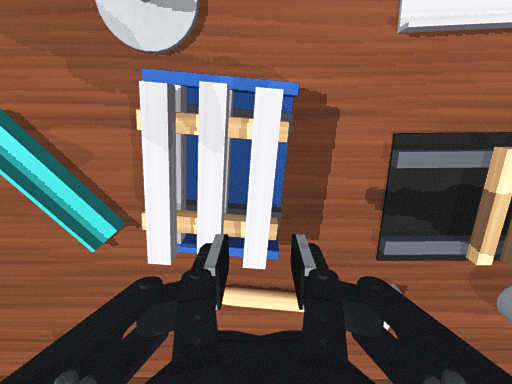

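Call:
arm_command(motion=[[0.4,[-0.12,0.8,0],[0,0,0]],[0.4,[-0.12,0.8,0],[0,0,0]],[0.4,[-0.12,0.8,0],[0,0,0]],[0.4,[-0.12,0.8,0],[0,0,0]],[0.4,[-0.12,0.8,0.2],[0,0,0]],[0.4,[-0.12,0.8,0.7],[0,0,0]],[0.4,[0,0,0.8],[0,0,0]],[0.4,[0,0,0],[0,0,0]],[0.4,[0,0,0],[0,0,0]]])

```text
time: 41.55
ee_pos: [0.6191, 0.0409, 0.106]
tcp_rot: [-180.0, 0.0, -179.5]
wrist_force: [0.4, -0.0, 0.7]
opening: 0.0344
```

Run:
```python
from h import *
go([.6205,.0422,.025],180.6)
snap("wrist","w17")
```

```text
at [0.6191 0.0409 0.106 ] [-1.8000e+02  4.0000e-02 -1.7954e+02] open 0.0344 F [ 0.4 -0.   0.7] t 41.55 q6 3.3
 turn z -0.023 | shift x -0.024 y 0.021 z 1.350 | lateral 0.03
```

View pics/w17.png

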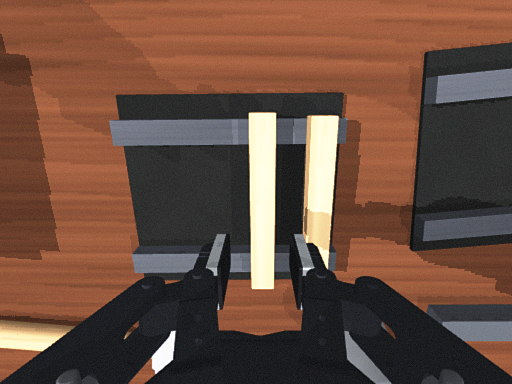

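Call:
arm_command(motion=[[0.4,[-0.02,0.02,0.7],[0,0,0]],[0.4,[0,0,0.65],[0,0,0]],[0.4,[0,0,0],[0,0,0]],[0,[0,0,0],[0,0,0]],[0,[0,0,0],[0,0,0]],[0,[0,0,0],[0,0,0]],[0,[0,0,-0.6],[0,0,0]],[0,[0,0,-1],[0,0,0]],[0,[0,0,-1],[0,0,1]],[0,[0,0,-0.6],[0,0,1]],[0,[0,0,0],[0,0,1]],[0,[0,0,0],[0,0,1]]], newtons=40)

```text
time: 43.1
ee_pos: [0.6205, 0.0426, 0.2177]
tcp_rot: [179.9, 0.1, 156.3]
wrist_force: [0.1, 1.1, -1.6]
opening: 0.0189
```

Call:
arm_command(motion=[[0,[0,0,0],[0,0,1]],[0,[0,0,0],[0,0,1]],[0,[0,0,0],[0,0,1]],[0,[0,0,0],[0,0,1]],[0,[0,0,0],[0,0,1]],[0,[0,0,0],[0,0,1]],[0,[0,0,0],[0,0,1]],[0,[0,0,0],[0,0,1]],[0,[0,0,0],[0,0,1]],[0,[0,0,0],[0,0,1]],[0,[0,0,0],[0,0,1]],[0,[0,0,0],[0,0,0.8]]])

```text
time: 44.6
ee_pos: [0.6202, 0.0426, 0.2171]
tcp_rot: [179.9, -0.0, 85.5]
wrist_force: [0.5, -0.2, -0.7]
opening: 0.019
```

Run:
```python
from h import *
go([.629,-.300,.1015],85.75)
```

```text
at [0.6202 0.0426 0.2171] [ 1.7991e+02 -1.0000e-02  8.5530e+01] open 0.019 F [ 0.5 -0.2 -0.7] t 44.6 q6 98.4
 turn z -0.036 | shift x -5.683 y 0.570 z 1.926 | lateral 5.71
```

Call:
arm_command(motion=[[0,[-0.82,0.09,0],[0,0,-0.03]],[0,[-0.82,0.08,0],[0,0,0]],[0,[-0.82,0.08,0],[0,0,0]],[0,[-0.82,0.08,0],[0,0,0]],[0,[-0.8,0.08,0],[0,0,0]],[0,[-0.8,0.08,0.2],[0,0,0]],[0,[-0.8,0.08,0.5],[0,0,0]],[0,[0,0,0.7],[0,0,0]],[0,[0,0,0.2],[0,0,0]],[0,[0,0,0],[0,0,0]],[0,[0,0,0],[0,0,0]]])

```text
time: 45.98
ee_pos: [0.6305, -0.2995, 0.1224]
tcp_rot: [179.8, 0.1, 85.9]
wrist_force: [0.6, 0.2, -0.3]
opening: 0.0192
```

Run:
```python
from h import *
go([.629,-.300,.1015],85.75)
snap("wrist","w18")
```

```text
at [ 0.6305 -0.2995  0.1224] [1.7983e+02 7.0000e-02 8.5940e+01] open 0.0192 F [ 0.6  0.2 -0.3] t 45.98 q6 68.6
 turn z 0.032 | shift x -0.011 y -0.024 z 0.349 | lateral 0.03
```

View pics/w18.png

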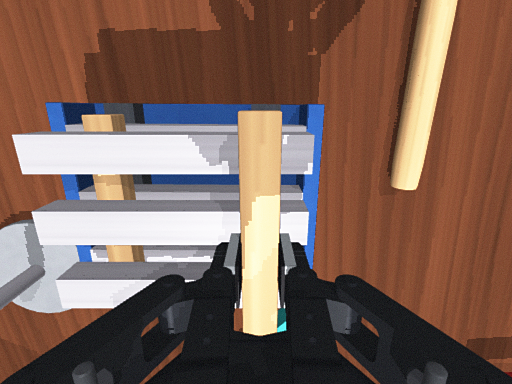

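Call:
arm_command(motion=[[0,[0,-0.02,0.2],[0,0,0]],[0,[0,0,0.12],[0,0,0]],[0,[0,0,0],[0,0,0]]])

```text
time: 46.4
ee_pos: [0.6285, -0.2995, 0.1023]
tcp_rot: [179.9, 0.0, 85.9]
wrist_force: [-2.8, 2.3, 10.9]
opening: 0.0189
```

Call:
arm_command(motion=[[0,[0,0,-0.02],[0,0,0]],[0.38,[0,0,0],[0,0,0]],[0.38,[0,0,0],[0,0,0]],[0.38,[0,0,0],[0,0,0]],[0.38,[0,0,-0.4],[0,0,0]],[0.38,[0,0,-0.9],[0,0,0]],[0.38,[0,0,-0.6],[0,0,-1]],[0.4,[0,0,0],[0,0,-1]],[0.4,[0,0,0],[0,0,-1]],[0.4,[0,0,0],[0,0,-1]],[0.4,[0,0,0],[0,0,-1]],[0.4,[0,0,0],[0,0,-1]]])

```text
time: 47.9
ee_pos: [0.6284, -0.2997, 0.2155]
tcp_rot: [-180.0, -0.0, 122.1]
wrist_force: [0.3, -0.2, 0.5]
opening: 0.0343
```

Call:
arm_command(motion=[[0.4,[0,0,0],[0,0,-1]],[0.4,[0,0,0],[0,0,-1]],[0.4,[0,0,0],[0,0,-1]],[0.4,[0,0,0],[0,0,-1]],[0.4,[0,0,0],[0,0,-1]],[0.4,[0,0,0],[0,0,-1]],[0.4,[0,0,0],[0,0,-1]],[0.4,[0,0,0],[0,0,-1]],[0.4,[0,0,0],[0,0,-1]],[0.4,[0,0,0],[0,0,-0.9]]])

```text
time: 49.15
ee_pos: [0.6284, -0.2997, 0.2155]
tcp_rot: [180.0, -0.0, -178.5]
wrist_force: [0.6, 0.9, 1.0]
opening: 0.0344
```

Run:
```python
from h import *
go([.622,.0879,.025],181.2)
snap("wrist","w19")
```

```text
at [ 0.6284 -0.2997  0.2155] [ 1.7999e+02 -2.0000e-02 -1.7853e+02] open 0.0344 F [0.6 0.9 1. ] t 49.15 q6 -27.0
 turn z 0.046 | shift x -0.029 y 6.462 z 3.175 | lateral 6.46
```

View pics/w19.png

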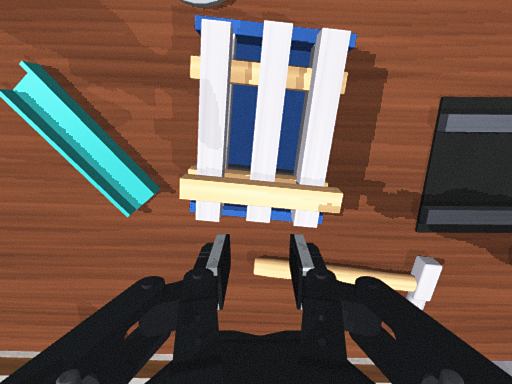

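Good. Last stick.

Call:
arm_command(motion=[[0.4,[0,0.81,0],[0,0,0.05]],[0.4,[0,0.81,0],[0,0,0]],[0.4,[0,0.81,0],[0,0,0]],[0.4,[0,0.81,0],[0,0,0]],[0.4,[0,0.81,0],[0,0,0]],[0.4,[0,0.81,0],[0,0,0]],[0.4,[-0.01,0.81,0.2],[0,0,0]],[0.4,[-0.02,0.79,0.7],[0,0,0]],[0.4,[0,0,0.9],[0,0,0]],[0.4,[0,0,0],[0,0,0]],[0.4,[0,0,0],[0,0,0]]])

```text
time: 50.58
ee_pos: [0.624, 0.0869, 0.1106]
tcp_rot: [180.0, 0.1, -179.1]
wrist_force: [0.2, 0.0, 0.8]
opening: 0.0343
```

Run:
```python
from h import *
go([.622,.0879,.025],181.2)
snap("wrist","w20")
```

```text
at [0.624  0.0869 0.1106] [ 1.7999e+02  1.2000e-01 -1.7908e+02] open 0.0343 F [0.2 0.  0.8] t 50.58 q6 7.0
 turn z -0.047 | shift x 0.033 y 0.018 z 1.427 | lateral 0.04
```

View pics/w20.png

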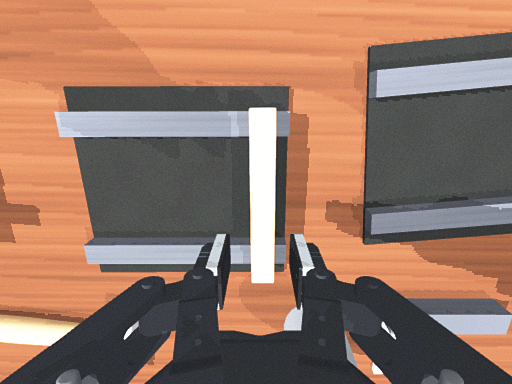

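Call:
arm_command(motion=[[0.4,[0.02,0.02,0.7],[0,0,0]],[0.4,[0,0,0.7],[0,0,0]],[0.4,[0,0,0.02],[0,0,0]],[0,[0,0,0],[0,0,0]],[0,[0,0,0],[0,0,0]],[0,[0,0,0],[0,0,0]],[0,[0,0,-0.6],[0,0,0]],[0,[0,0,-1],[0,0,0]],[0,[0,0,-1],[0,0,1]],[0,[0,0,-0.6],[0,0,1]],[0,[0,0,0],[0,0,1]],[0,[0,0,0],[0,0,1]]])

```text
time: 52.12
ee_pos: [0.6224, 0.0885, 0.2172]
tcp_rot: [179.9, 0.1, 156.8]
wrist_force: [-0.5, 0.2, -0.7]
opening: 0.0191
```

Call:
arm_command(motion=[[0,[0,0,0],[0,0,1]],[0,[0,0,0],[0,0,1]],[0,[0,0,0],[0,0,1]],[0,[0,0,0],[0,0,1]],[0,[0,0,0],[0,0,1]],[0,[0,0,0],[0,0,1]],[0,[0,0,0],[0,0,1]],[0,[0,0,0],[0,0,1]],[0,[0,0,0],[0,0,1]],[0,[0,0,0],[0,0,1]],[0,[0,0,0],[0,0,1]],[0,[0,0,0],[0,0,0.8]]])

```text
time: 53.62
ee_pos: [0.6222, 0.0884, 0.2165]
tcp_rot: [179.9, -0.0, 86.0]
wrist_force: [0.6, -1.3, -0.4]
opening: 0.0189
```

Run:
```python
from h import *
go([.521,-.292,.1015],85.75)
```

```text
at [0.6222 0.0884 0.2165] [ 1.799e+02 -2.000e-02  8.601e+01] open 0.0189 F [ 0.6 -1.3 -0.4] t 53.62 q6 102.1
 turn z 0.044 | shift x -6.448 y -1.212 z 1.917 | lateral 6.56
```

Call:
arm_command(motion=[[0,[-0.81,-0.15,0],[0,0,0.04]],[0,[-0.81,-0.15,0],[0,0,0]],[0,[-0.81,-0.15,0],[0,0,0]],[0,[-0.81,-0.15,0],[0,0,0]],[0,[-0.81,-0.15,0],[0,0,0]],[0,[-0.8,-0.15,0],[0,0,0]],[0,[-0.8,-0.15,0.2],[0,0,0]],[0,[-0.8,-0.15,0.5],[0,0,0]],[0,[0,0,0.7],[0,0,0]],[0,[0,0,0.15],[0,0,0]],[0,[0,0,0],[0,0,0]],[0,[0,0,0],[0,0,0]]])

```text
time: 55.12
ee_pos: [0.5241, -0.2924, 0.1245]
tcp_rot: [179.8, 0.1, 86.0]
wrist_force: [0.0, 0.4, -0.5]
opening: 0.0189
```

Run:
```python
from h import *
go([.521,-.292,.1018],85.75)
```

```text
at [ 0.5241 -0.2924  0.1245] [1.7985e+02 7.0000e-02 8.6010e+01] open 0.0189 F [ 0.   0.4 -0.5] t 55.12 q6 64.8
 turn z 0.043 | shift x 0.003 y -0.052 z 0.378 | lateral 0.05
```

Call:
arm_command(motion=[[0,[0,-0.05,0.2],[0,0,0]],[0,[0,0,0.14],[0,0,0]],[0,[0,0,0],[0,0,0]]])

```text
time: 55.5
ee_pos: [0.52, -0.2922, 0.1018]
tcp_rot: [180.0, 0.0, 86.0]
wrist_force: [0.0, 1.3, 4.7]
opening: 0.019
```

Call:
arm_command(motion=[[0.38,[0,0,0],[0,0,0]],[0.38,[0,0,0],[0,0,0]],[0.38,[0,0,0],[0,0,0]],[0.38,[0,0,-0.4],[0,0,0]],[0.38,[0,0,-0.9],[0,0,0]],[0.38,[0,0,-1],[0,0,-1]],[0.85,[0,0,-0.4],[0,0,-0.1]],[0.85,[0,0,0],[0,0,0]]])

```text
time: 56.5
ee_pos: [0.5207, -0.2928, 0.2658]
tcp_rot: [179.8, 0.1, 92.5]
wrist_force: [0.6, -0.7, -0.7]
opening: 0.0678
```

Run:
```python
from h import *
go([.4278,-.0176,.004],92.7)
c,i=snap("wrist","w21"); snap("top","t21")
cv2.imwrite("pics/t21b.png",cv2.resize(load("t21")[1][80:250,120:430],None,fx=2.5,fy=2.5,interpolation=cv2.INTER_CUBIC))
```

```text
at [ 0.5207 -0.2928  0.2658] [1.7982e+02 1.1000e-01 9.2550e+01] open 0.0678 F [ 0.6 -0.7 -0.7] t 56.5 q6 58.1
 turn z -0.026 | shift x 4.654 y -1.331 z 4.364 | lateral 4.84
```

View pics/w21.png

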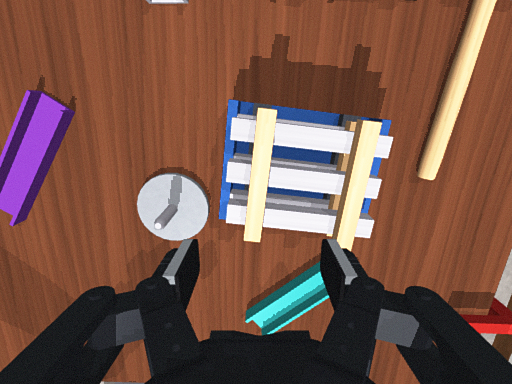

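View pics/t21b.png

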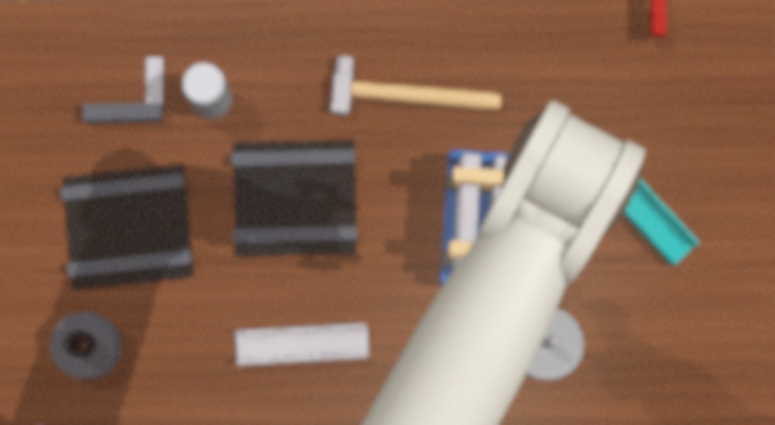

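Run:
```python
from h import *
c,i=load("t21")
print(unproj(c,(241,217.4),.025))
go([.391,.004,.2],92.7)
```

```text
[0.39087111 0.00408294 0.025     ]
at [ 0.5201 -0.2924  0.2627] [-1.7996e+02 -3.0000e-02  9.2530e+01] open 0.0725 F [-0.3  0.1 -0.7] t 56.6 q6 58.1
 turn z -0.028 | shift x 5.035 y -1.916 z 1.046 | lateral 5.39
```

Call:
arm_command(motion=[[0.85,[0.72,-0.28,0],[0,0,0]],[0.85,[0.72,-0.28,0],[0,0,0]],[0.85,[0.72,-0.28,0],[0,0,0]],[0.85,[0.72,-0.27,0],[0,0,0]],[0.85,[0.72,-0.27,0],[0,0,0]],[0.85,[0.72,-0.27,0.2],[0,0,0]],[0.85,[0.71,-0.27,0.4],[0,0,0]],[0.85,[0,0,0],[0,0,0]],[0.85,[0,0,0],[0,0,0]]])

```text
time: 57.72
ee_pos: [0.3914, 0.0039, 0.2271]
tcp_rot: [-179.9, 0.0, 92.6]
wrist_force: [0.5, 0.0, 0.8]
opening: 0.0727
```

Run:
```python
from h import *
go([.391,.004,.004],92.7)
c,i=snap("wrist","w22")
cv2.imwrite("pics/w22b.png",cv2.resize(i,(800,600),interpolation=cv2.INTER_CUBIC))
```

```text
at [0.3914 0.0039 0.2271] [-1.7995e+02  1.0000e-02  9.2580e+01] open 0.0727 F [0.5 0.  0.8] t 57.73 q6 88.0
 turn z -0.019 | shift x 0.002 y -0.006 z 3.718 | lateral 0.01
```

View pics/w22b.png

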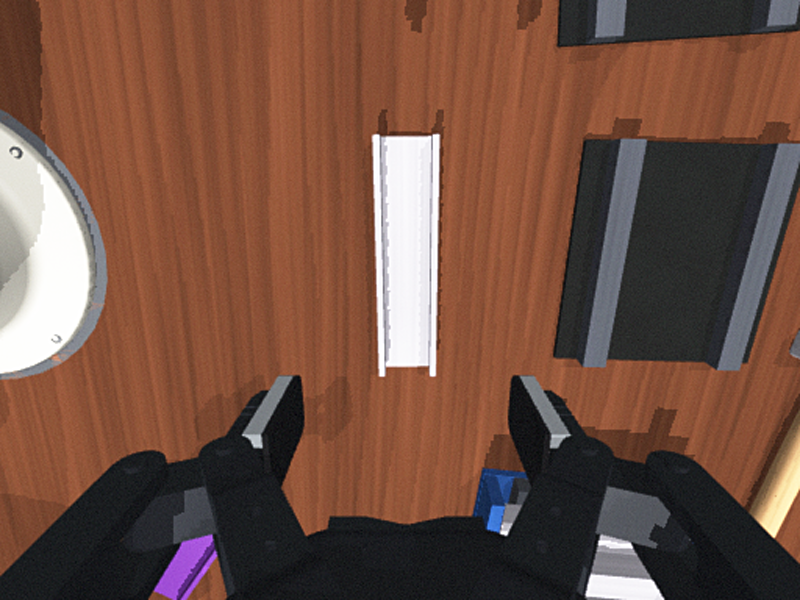

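Run:
```python
from h import *
c,i=load("w22")
P=np.array([unproj(c,((u+.5)*.64-.5,(v+.5)*.64-.5),.025) for u,v in [(372,135),(440,135),(437,376),(378,376)]])
m=P.mean(0); L=P[0]+P[1]-P[2]-P[3]; print(P.round(4),m,np.linalg.norm(L)/2,np.degrees(np.arctan2(L[1],L[0])))
go([m[0],m[1],.004],np.degrees(np.arctan2(L[1],L[0])))
```

```text
[[ 0.3617  0.1032  0.025 ]
 [ 0.4125  0.1054  0.025 ]
 [ 0.4234 -0.0942  0.025 ]
 [ 0.371  -0.0965  0.025 ]] [0.39216525 0.00445709 0.025     ] 0.1998720257847777 92.89994373850107
at [0.3917 0.0035 0.2274] [-1.7998e+02  1.0000e-02  9.2530e+01] open 0.0727 F [-0.5 -0.1  0.5] t 57.77 q6 88.0
 turn z -0.062 | shift x 0.015 y 0.008 z 3.724 | lateral 0.02
```

Call:
arm_command(motion=[[0.85,[0.01,0,0.9],[0,0,-0.06]],[0.85,[0,0,0.9],[0,0,0]],[0.85,[0,0,0.8],[0,0,0]],[0.85,[0,0,0.6],[0,0,0]],[0.85,[0,0,0.4],[0,0,0]],[0.85,[0,0,0.07],[0,0,0]],[0.85,[0,0,0],[0,0,0]]])

```text
time: 58.65
ee_pos: [0.392, 0.0041, 0.0082]
tcp_rot: [180.0, 0.0, 92.8]
wrist_force: [-0.6, -0.8, 0.1]
opening: 0.0727
```

Call:
arm_command(motion=[[0,[0,0,0],[0,0,0]],[0,[0,0,0],[0,0,0]],[0,[0,0,0],[0,0,0]],[0,[0,0,0],[0,0,0]]], newtons=80)

```text
time: 59.15
ee_pos: [0.3924, 0.0045, 0.0092]
tcp_rot: [179.9, 0.0, 92.9]
wrist_force: [-1.0, -1.4, 7.7]
opening: 0.0479
```

Call:
arm_command(motion=[[0,[0,0,-0.4],[0,0,0]],[0,[0,0,-0.9],[0,0,0]],[0,[0,0,-1],[0,0,0]],[0,[0,0,-1],[0,0,-1]],[0,[0,0,-0.5],[0,0,-1]],[0,[0,0,0],[0,0,-1]],[0,[0,0,0],[0,0,-1]],[0,[0,0,0],[0,0,-1]],[0,[0,0,0],[0,0,-1]],[0,[0,0,0],[0,0,-1]],[0,[0,0,0],[0,0,-1]],[0,[0,0,0],[0,0,-1]]])

```text
time: 60.65
ee_pos: [0.3914, 0.0046, 0.2358]
tcp_rot: [180.0, 0.0, 147.1]
wrist_force: [0.1, -0.1, -4.3]
opening: 0.0479
```

Call:
arm_command(motion=[[0,[0,0,0],[0,0,-1]],[0,[0,0,0],[0,0,-1]],[0,[0,0,0],[0,0,-1]],[0,[0,0,0],[0,0,-1]],[0,[0,0,0],[0,0,-0.8]],[0,[0,0,0],[0,0,0]]])

```text
time: 61.4
ee_pos: [0.3914, 0.0046, 0.2358]
tcp_rot: [180.0, 0.0, 175.7]
wrist_force: [0.1, 0.3, -3.9]
opening: 0.0476
```

Run:
```python
from h import *
go([.575,-.296,.127],175.75)
snap("wrist","w23")
```

```text
at [0.3914 0.0046 0.2358] [1.8000e+02 1.0000e-02 1.7568e+02] open 0.0476 F [ 0.1  0.3 -3.9] t 61.4 q6 5.0
 turn z -0.011 | shift x -3.422 y -4.770 z 1.813 | lateral 5.87
```

View pics/w23.png

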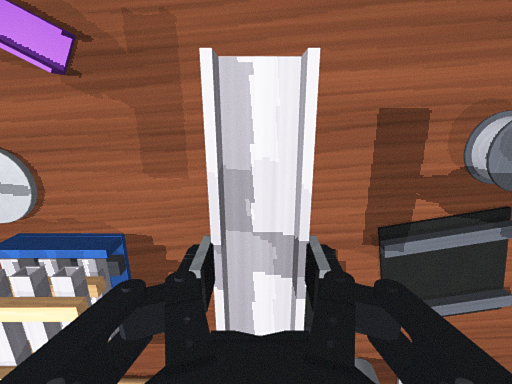

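Call:
arm_command(motion=[[0,[-0.49,-0.68,0],[0,0,0]],[0,[-0.49,-0.68,0],[0,0,0]],[0,[-0.49,-0.68,0],[0,0,0]],[0,[-0.49,-0.68,0],[0,0,0]],[0,[-0.49,-0.68,0],[0,0,0]],[0,[-0.49,-0.68,0],[0,0,0]],[0,[-0.48,-0.68,0.2],[0,0,0]],[0,[0,0,0.5],[0,0,0]],[0,[0,0,0.6],[0,0,0]],[0,[0,0,0.2],[0,0,0]],[0,[0,0,0],[0,0,0]],[0,[0,0,0],[0,0,0]]])

```text
time: 62.95
ee_pos: [0.5754, -0.2957, 0.1475]
tcp_rot: [-179.9, 0.1, 175.7]
wrist_force: [0.3, 0.0, -3.2]
opening: 0.048
```

Run:
```python
from h import *
go([.575,-.296,.127],175.75)
snap("wrist","w24")
```

```text
at [ 0.5754 -0.2957  0.1475] [-1.7994e+02  1.3000e-01  1.7570e+02] open 0.048 F [ 0.3  0.  -3.2] t 62.95 q6 -22.9
 turn z -0.009 | shift x 0.006 y -0.005 z 0.342 | lateral 0.01
```

View pics/w24.png

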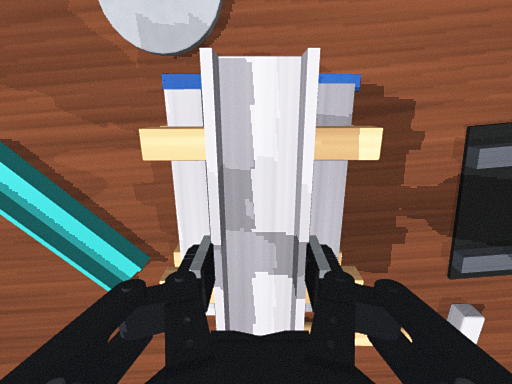

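Call:
arm_command(motion=[[0,[0,0,0.15],[0,0,0]],[0,[0,0,0.12],[0,0,0]],[0,[0,0,0.03],[0,0,0]],[0,[0,0,0],[0,0,0]]])

```text
time: 63.5
ee_pos: [0.5747, -0.2955, 0.1275]
tcp_rot: [180.0, -0.0, 175.7]
wrist_force: [-0.2, 0.5, -4.4]
opening: 0.0479
```

Call:
arm_command(motion=[[0,[0,0,0.02],[0,0,0]],[0,[0,0,0.02],[0,0,0]],[0,[0,0,0],[0,0,0]]])

```text
time: 63.88
ee_pos: [0.5748, -0.2956, 0.1272]
tcp_rot: [-180.0, 0.1, 175.7]
wrist_force: [-4.8, 1.3, 9.5]
opening: 0.0482
```

Call:
arm_command(motion=[[0,[0,0,-0.02],[0,0,0]],[0.8,[0,0,0],[0,0,0]],[0.8,[0,0,0],[0,0,0]],[0.8,[0,0,0],[0,0,0]],[0.8,[0,0,-0.3],[0,0,0]],[0.8,[0,0,-0.8],[0,0,0]],[0.8,[0,0,-1],[0,0,0]],[0.8,[0,0,0],[0,0,0]]])

```text
time: 64.88
ee_pos: [0.576, -0.2962, 0.2597]
tcp_rot: [-179.8, 0.5, 175.7]
wrist_force: [0.7, -0.2, -0.6]
opening: 0.0683
```

Run:
```python
from h import *
go([.394,.334,.18],180)
snap("wrist","w25"); snap("top","t25")
cv2.imwrite("pics/t25b.png",cv2.resize(load("t25")[1][80:250,120:430],None,fx=2.5,fy=2.5,interpolation=cv2.INTER_CUBIC))
```

```text
at [ 0.576  -0.2962  0.2597] [-179.78    0.53  175.71] open 0.0683 F [ 0.7 -0.2 -0.6] t 64.88 q6 -22.9
 turn z -0.715 | shift x 3.034 y 10.503 z 1.329 | lateral 10.93
```

View pics/w25.png

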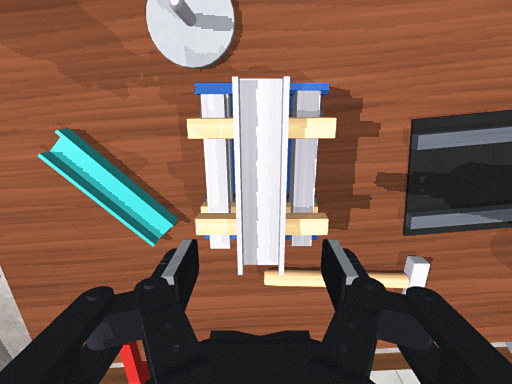

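View pics/t25b.png

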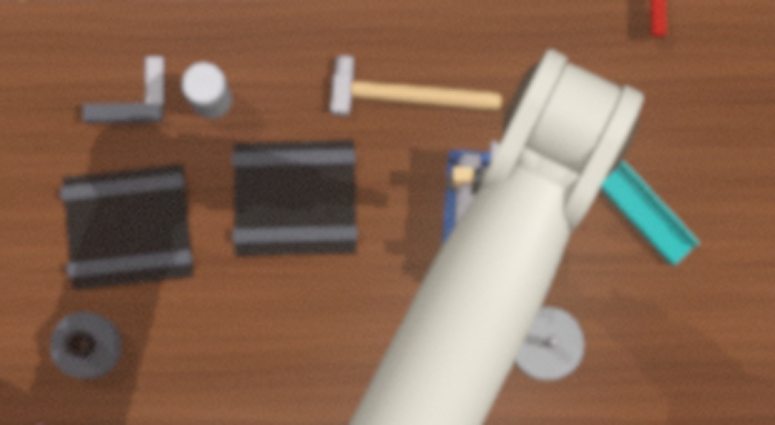

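Call:
arm_command(motion=[[0.7,[0.25,0.88,0],[0,0,-0.71]],[0.7,[0.25,0.88,0],[0,0,0]],[0.7,[0.25,0.88,0],[0,0,0]],[0.7,[0.25,0.88,0],[0,0,0]],[0.7,[0.25,0.88,0],[0,0,0]],[0.7,[0.25,0.88,0],[0,0,0]],[0.7,[0.25,0.88,0],[0,0,0]],[0.7,[0.25,0.88,0],[0,0,0]],[0.7,[0.25,0.88,0],[0,0,0]],[0.7,[0.25,0.87,0],[0,0,0]],[0.7,[0.26,0.86,0],[0,0,0]],[0.7,[0.26,0.86,0.2],[0,0,0]]])

```text
time: 66.47
ee_pos: [0.3969, 0.3376, 0.24]
tcp_rot: [-180.0, -0.0, 180.0]
wrist_force: [0.9, -0.3, -0.1]
opening: 0.0595
```

Call:
arm_command(motion=[[0.7,[0,0,0.5],[0,0,0]],[0.7,[0,0,0],[0,0,0]],[0.7,[0,0,0],[0,0,0]]])

```text
time: 66.85
ee_pos: [0.3979, 0.3356, 0.211]
tcp_rot: [-180.0, -0.0, 179.9]
wrist_force: [0.6, 0.9, -0.2]
opening: 0.0597
```

Run:
```python
from h import *
go([.394,.334,.052],180)
c,i=snap("wrist","w26")
print(proj(c,[.394,.334,.085]),proj(c,[.394,.334,.045]))
cv2.imwrite("pics/w26b.png",cv2.resize(i,(800,600),interpolation=cv2.INTER_CUBIC))
```

```text
at [0.3979 0.3356 0.211 ] [-179.99   -0.    179.93] open 0.0597 F [ 0.6  0.9 -0.2] t 66.85 q6 40.2
 turn z -0.012 | shift x 0.066 y -0.026 z 2.649 | lateral 0.07
[258.48405824 183.1337712 ] [258.59341826 174.04442763]
```

View pics/w26b.png

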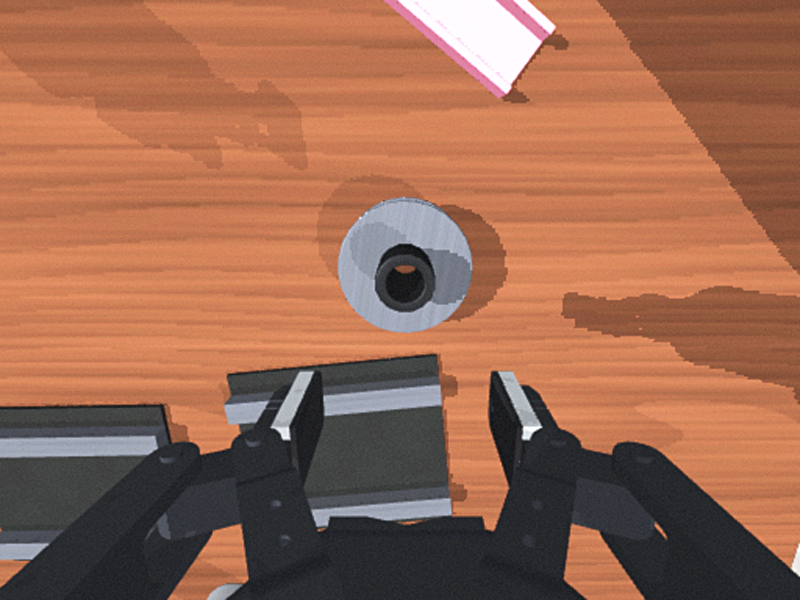

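Run:
```python
from h import *
c,i=load("w26")
cv2.imwrite("pics/w26c.png",cv2.resize(i[120:220,210:310],None,fx=6,fy=6,interpolation=cv2.INTER_CUBIC))
for u,v,z in [(405,281.5,.085),(405,265,.045)]: print(unproj(c,((u+.5)*.64-.5,(v+.5)*.64-.5),z))
```

```text
[0.39070931 0.33455264 0.085     ]
[0.38857648 0.33450781 0.045     ]
```

View pics/w26c.png

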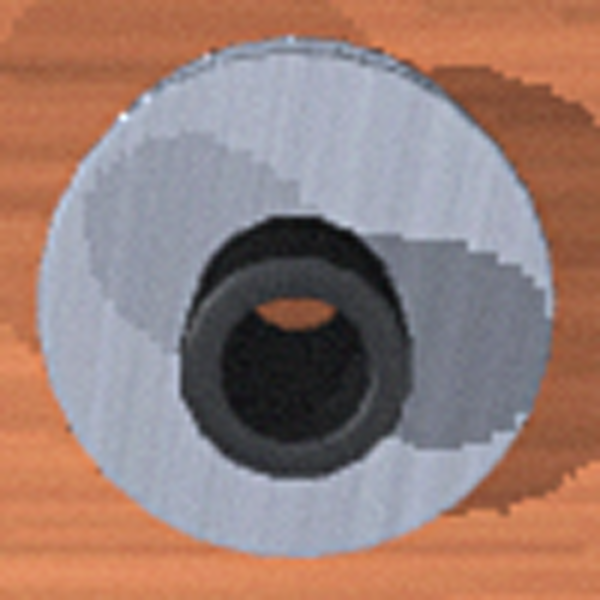

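Run:
```python
from h import *
go([.3915,.3345,.053],180)
```

```text
at [0.3983 0.3356 0.2114] [1.7996e+02 5.0000e-02 1.7991e+02] open 0.06 F [0.1 0.4 0.5] t 66.9 q6 40.2
 turn z -0.015 | shift x 0.113 y -0.019 z 2.641 | lateral 0.11
```

Call:
arm_command(motion=[[0.7,[0.11,-0.02,0.5],[0,0,0]],[0.7,[0,0,0.8],[0,0,0]],[0.7,[0,0,0.7],[0,0,0]],[0.7,[0,0,0.4],[0,0,0]],[0.7,[0,0,0.2],[0,0,0]],[0.7,[0,0,0],[0,0,0]],[0.7,[0,0,0],[0,0,0]]])

```text
time: 67.78
ee_pos: [0.392, 0.3353, 0.0559]
tcp_rot: [179.9, 0.1, 180.0]
wrist_force: [-0.7, 0.2, 1.2]
opening: 0.0596
```

Run:
```python
from h import *
go([.3915,.3345,.053],180)
snap("wrist","w27")
```

```text
at [0.392  0.3353 0.0559] [1.7992e+02 9.0000e-02 1.7995e+02] open 0.0596 F [-0.7  0.2  1.2] t 67.78 q6 40.6
 turn z -0.008 | shift x 0.008 y -0.014 z 0.048 | lateral 0.02
```

View pics/w27.png

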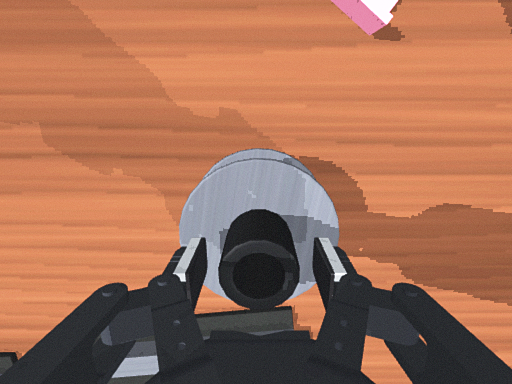

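Call:
arm_command(motion=[[0.7,[0,0,0.03],[0,0,0]],[0,[0,0,0],[0,0,0]],[0,[0,0,0],[0,0,0]],[0,[0,0,0],[0,0,0]],[0,[0,0,0],[0,0,0]]], newtons=90)

```text
time: 68.45
ee_pos: [0.3914, 0.3349, 0.0532]
tcp_rot: [180.0, 0.0, 180.0]
wrist_force: [-0.4, -2.0, 5.6]
opening: 0.0382
```

Call:
arm_command(motion=[[0,[0,0,-0.3],[0,0,0]],[0,[0,0,-0.8],[0,0,0]],[0,[0,0,-1],[0,0,0]],[0,[0,0,-0.6],[0,0,0]],[0,[0,0,0],[0,0,0]]])

```text
time: 69.08
ee_pos: [0.3921, 0.3357, 0.2178]
tcp_rot: [179.8, 0.2, 180.0]
wrist_force: [-0.1, 0.7, -5.8]
opening: 0.038
```

Run:
```python
from h import *
go([.392,-.3695,.2],180)
c,i=snap("wrist","w28")
```

```text
at [0.3921 0.3357 0.2178] [179.81   0.22 179.97] open 0.038 F [-0.1  0.7 -5.8] t 69.08 q6 40.6
 turn z -0.005 | shift x 0.001 y -11.753 z 0.297 | lateral 11.75
```

View pics/w28.png

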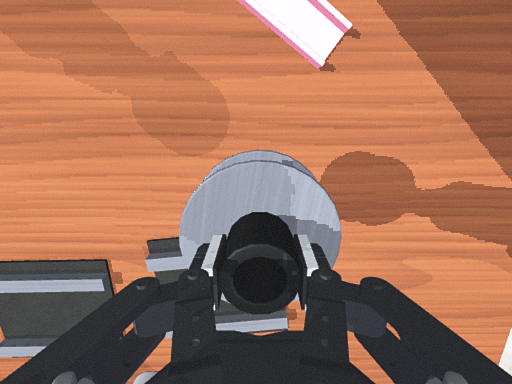

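Run:
```python
from h import *
c,i=load("w28")
cv2.imwrite("pics/w28c.png",cv2.convertScaleAbs(cv2.resize(i[200:330,200:320],None,fx=5,fy=5,interpolation=cv2.INTER_CUBIC),alpha=3,beta=20))
```

```text
(no output)
```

View pics/w28c.png

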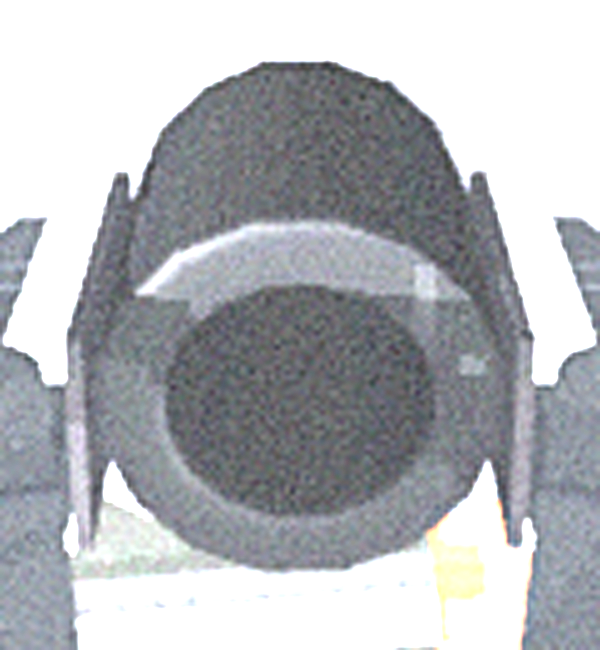

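Call:
arm_command(motion=[[0,[0,-0.85,0],[0,0,0]],[0,[0,-0.85,0],[0,0,0]],[0,[0,-0.85,0],[0,0,0]],[0,[0,-0.85,0],[0,0,0]],[0,[0,-0.85,0],[0,0,0]],[0,[0,-0.85,0],[0,0,0]],[0,[0,-0.85,0],[0,0,0]],[0,[0,-0.85,0],[0,0,0]],[0,[0,-0.85,0],[0,0,0]],[0,[0,-0.85,0],[0,0,0]],[0,[0,-0.85,0],[0,0,0]],[0,[0,-0.8,0],[0,0,0]]])

```text
time: 70.62
ee_pos: [0.3899, -0.2755, 0.2123]
tcp_rot: [179.9, -0.1, 179.9]
wrist_force: [0.1, 0.5, -3.9]
opening: 0.0376
```

Run:
```python
from h import *
c,i=load("w28")
print(unproj(c,(260,279.2),.2496), "tcp .3921 .3357")
print(c["T"][:3,3])
print(proj(c,[.3921,.3357,.2496]))
go([.392,-.3695,.2],180)
snap("wrist","w29"); snap("scene","s29")
```

```text
[0.39195263 0.33515463 0.2496    ] tcp .3921 .3357
[0.3148564  0.3346345  0.36023281]
[261.16278193 279.46522704]
at [ 0.3899 -0.2755  0.2123] [ 1.7989e+02 -1.4000e-01  1.7994e+02] open 0.0376 F [ 0.1  0.5 -3.9] t 70.62 q6 -35.2
 turn z -0.010 | shift x -0.034 y -1.567 z 0.204 | lateral 1.57
```

View pics/w29.png

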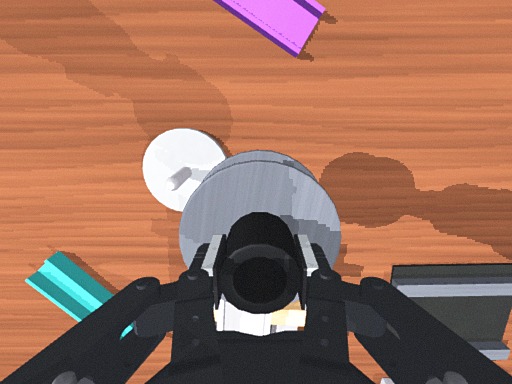

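Run:
```python
from h import *
c,i=load("w29")
cv2.imwrite("pics/w29c.png",cv2.resize(i[120:220,135:235],None,fx=6,fy=6,interpolation=cv2.INTER_CUBIC))
for p in [(.392,-.3695,.076),(.392,-.3695,.012)]: print(proj(c,p), (proj(c,p)-[135,120]+.5)*6)
```

```text
[170.560335   186.64205737] [216.36201003 402.85234421]
[185.92740332 173.03890141] [308.56441991 321.23340845]
```

View pics/w29c.png

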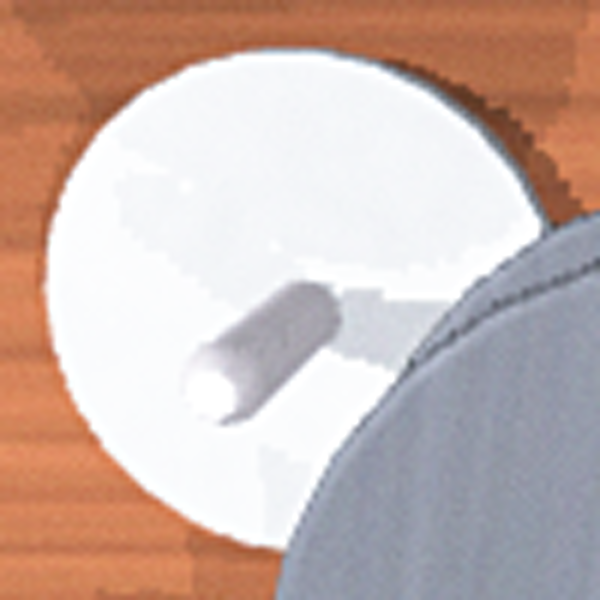

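Call:
arm_command(motion=[[0,[0,0.3,0],[0,0,0]],[0,[0,0.3,0],[0,0,0]],[0,[0,0,0],[0,0,0]],[0,[0,0,0],[0,0,0]],[0,[0,0,0],[0,0,0]]])

```text
time: 71.35
ee_pos: [0.3911, -0.238, 0.2146]
tcp_rot: [-180.0, 0.0, 180.0]
wrist_force: [0.3, -0.7, -4.1]
opening: 0.0376
```

Run:
```python
from h import *
go([.392,-.3695,.2],180)
c,i=snap("wrist","w30")
p=proj(c,(.392,-.3695,.05)); x0,y0=int(p[0])-50,int(p[1])-50
cv2.imwrite("pics/w30c.png",cv2.resize(i[y0:y0+100,x0:x0+100],None,fx=6,fy=6,interpolation=cv2.INTER_CUBIC))
print(x0,y0)
for p in [(.392,-.3695,.076),(.392,-.3695,.012)]: print(proj(c,p), (proj(c,p)-[x0,y0]+.5)*6)
```

```text
at [ 0.3911 -0.238   0.2146] [-1.7999e+02  1.0000e-02  1.8000e+02] open 0.0376 F [ 0.3 -0.7 -4.1] t 71.35 q6 -31.3
 turn z -0.001 | shift x -0.016 y -2.192 z 0.243 | lateral 2.19
95 128
[136.11685314 184.57499419] [249.70111885 342.44996514]
[157.45680785 171.27096533] [377.74084708 262.62579201]
```

View pics/w30c.png

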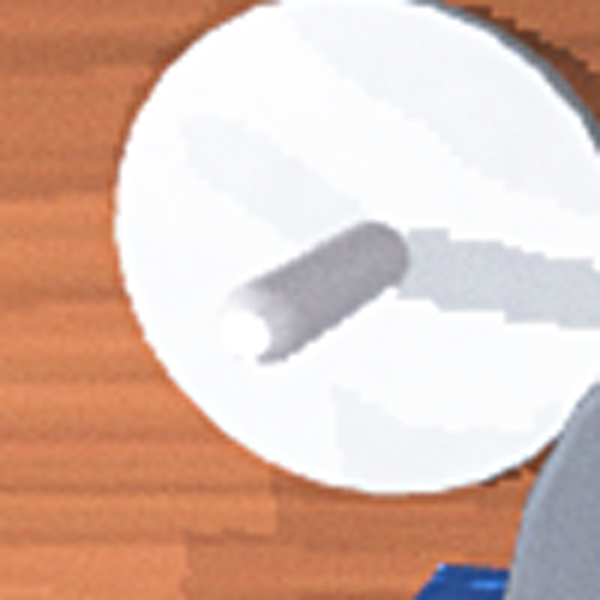

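Run:
```python
from h import *
go([.391,-.3698,.15],180)
```

```text
at [ 0.391  -0.2381  0.2146] [-1.7999e+02  1.0000e-02  1.7998e+02] open 0.0378 F [ 0.4  0.4 -4.1] t 71.4 q6 -31.3
 turn z -0.003 | shift x 0.001 y -2.195 z 1.076 | lateral 2.20
```

Call:
arm_command(motion=[[0,[0,-0.55,0],[0,0,0]],[0,[0,-0.55,0],[0,0,0]],[0,[0,-0.55,0],[0,0,0]],[0,[0,-0.55,0.2],[0,0,0]],[0,[0,0,0.4],[0,0,0]],[0,[0,0,0.3],[0,0,0]],[0,[0,0,0],[0,0,0]],[0,[0,0,0],[0,0,0]]])

```text
time: 72.4
ee_pos: [0.3912, -0.37, 0.1615]
tcp_rot: [-180.0, 0.0, 180.0]
wrist_force: [-0.3, 0.0, -4.3]
opening: 0.0379
```

Run:
```python
from h import *
go([.391,-.3698,.15],180)
c,i=snap("wrist","w31"); snap("scene","s31")
s=load("s31")[1]; cs=viewer.calibration("scene"); p=proj(cs,(.391,-.37,.1)).astype(int); print(p)
cv2.imwrite("pics/s31c.png",cv2.resize(s[p[1]-50:p[1]+50,p[0]-60:p[0]+60],None,fx=6,fy=6,interpolation=cv2.INTER_CUBIC))
```

```text
at [ 0.3912 -0.37    0.1615] [-1.7996e+02  5.0000e-02  1.8000e+02] open 0.0379 F [-0.3  0.  -4.3] t 72.4 q6 -43.4
 turn z -0.001 | shift x 0.003 y 0.003 z 0.191 | lateral 0.00
[184 241]
```

View pics/w31.png

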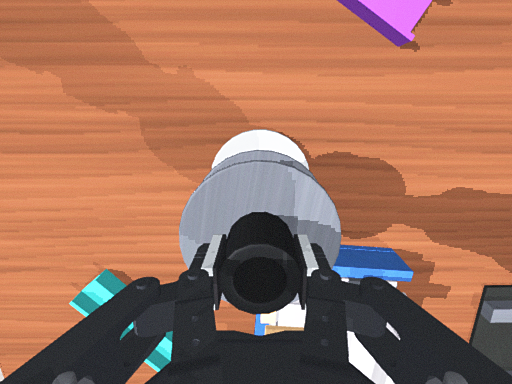

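View pics/s31c.png

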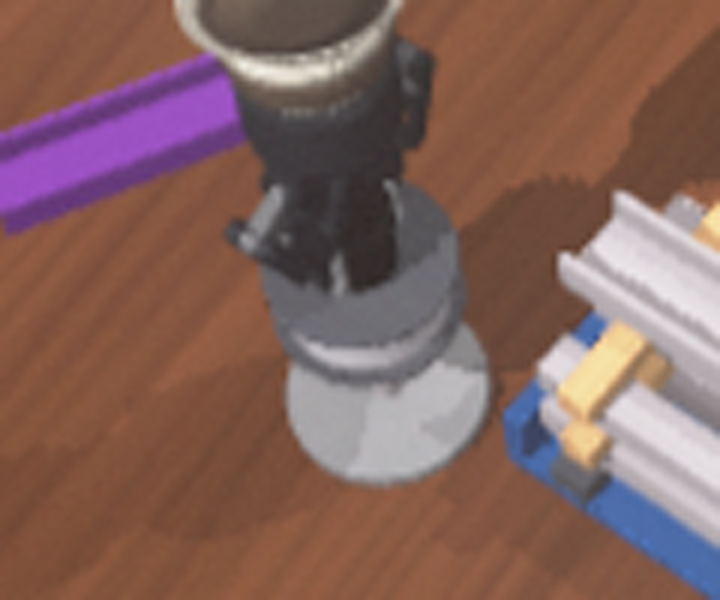

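Call:
arm_command(motion=[[0,[0,0,0.3],[0,0,0]],[0,[0,0,0.3],[0,0,0]],[0,[0,0,0.2],[0,0,0]],[0,[0,0,0],[0,0,0]]])

```text
time: 73.0
ee_pos: [0.3903, -0.3695, 0.1109]
tcp_rot: [179.9, -0.1, 180.0]
wrist_force: [-0.7, 0.2, -4.7]
opening: 0.0382
```

Call:
arm_command(motion=[[0,[0,0,0.3],[0,0,0]],[0,[0,0,0.25],[0,0,0]],[0,[0,0,0.1],[0,0,0]],[0,[0,0,0.05],[0,0,0]],[0,[0,0,0],[0,0,0]]])

```text
time: 73.62
ee_pos: [0.3909, -0.3702, 0.0706]
tcp_rot: [-180.0, 0.0, 180.0]
wrist_force: [-0.1, -0.4, -4.7]
opening: 0.0379
```

Call:
arm_command(motion=[[0,[0,0,0.04],[0,0,0]],[0,[0,0,0.04],[0,0,0]],[0,[0,0,0],[0,0,0]]])

```text
time: 74.0
ee_pos: [0.3908, -0.3701, 0.0656]
tcp_rot: [180.0, -0.0, 180.0]
wrist_force: [0.2, 0.0, -4.3]
opening: 0.038
```

Call:
arm_command(motion=[[0,[0,0,0.02],[0,0,0]],[0,[0,0,0.02],[0,0,0]],[0,[0,0,0],[0,0,0]]])

```text
time: 74.38
ee_pos: [0.391, -0.3701, 0.0653]
tcp_rot: [-180.0, 0.1, 180.0]
wrist_force: [-5.5, 5.6, 11.5]
opening: 0.038
```

Call:
arm_command(motion=[[0,[0,0,-0.02],[0,0,0]],[0.7,[0,0,0],[0,0,0]],[0.7,[0,0,0],[0,0,0]],[0.7,[0,0,0],[0,0,0]],[0.7,[0,0,-0.3],[0,0,0]],[0.7,[0,0,-0.7],[0,0,0]],[0.7,[0,0,-1],[0,0,0]],[0.7,[0,0,-1],[0,0,0]],[0.7,[0,0.5,-0.8],[0,0,0]],[0.7,[0,0.8,0],[0,0,0]],[0.7,[0,0.5,0],[0,0,0]],[0.7,[0,0,0],[0,0,0]]])

```text
time: 75.88
ee_pos: [0.3909, -0.2607, 0.2945]
tcp_rot: [-179.9, 0.1, -179.9]
wrist_force: [0.6, -0.3, -0.2]
opening: 0.0597
```

Call:
arm_command(motion=[[0.7,[0,0,0],[0,0,0]],[0.7,[0,0,0],[0,0,0]]])

```text
time: 76.12
ee_pos: [0.3909, -0.2628, 0.2926]
tcp_rot: [-180.0, -0.0, 179.9]
wrist_force: [0.0, -0.4, -0.3]
opening: 0.0599
```

Run:
```python
from h import *
go([.391,-.25,.3],180)
for n in ["wrist","scene","top"]:
    c,i=snap(n,n[0]+"40"); cv2.imwrite(f"pics/{n[0]}40b.png",cv2.resize(i,(800,600),interpolation=cv2.INTER_CUBIC))
```

```text
at [ 0.3909 -0.2628  0.2926] [-1.8000e+02 -1.0000e-02  1.7992e+02] open 0.0599 F [ 0.  -0.4 -0.3] t 76.12 q6 -33.8
 turn z -0.013 | shift x -0.002 y 0.213 z -0.124 | lateral 0.21
```

View pics/w40b.png

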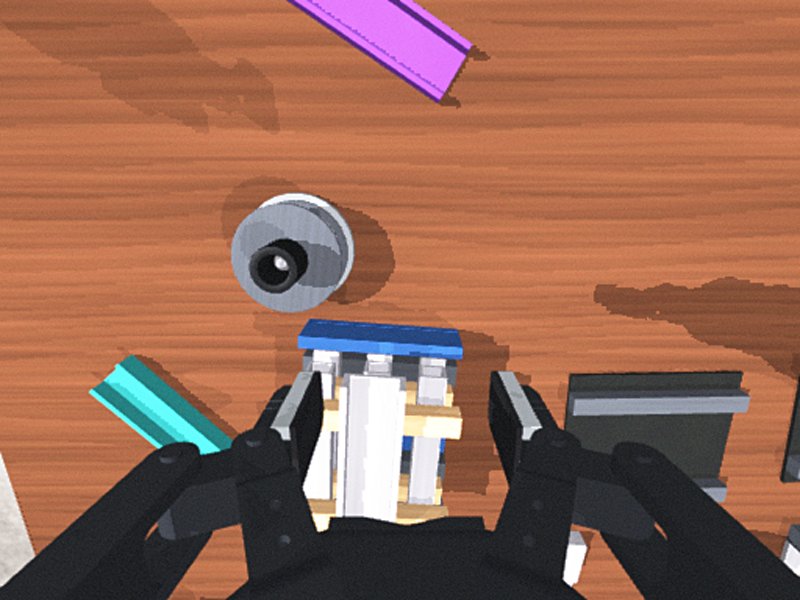

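View pics/s40b.png

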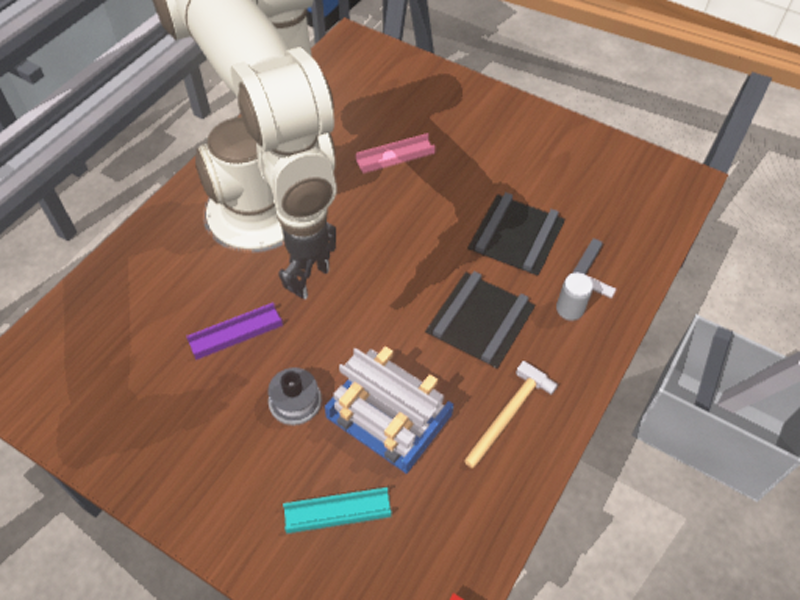

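View pics/t40b.png

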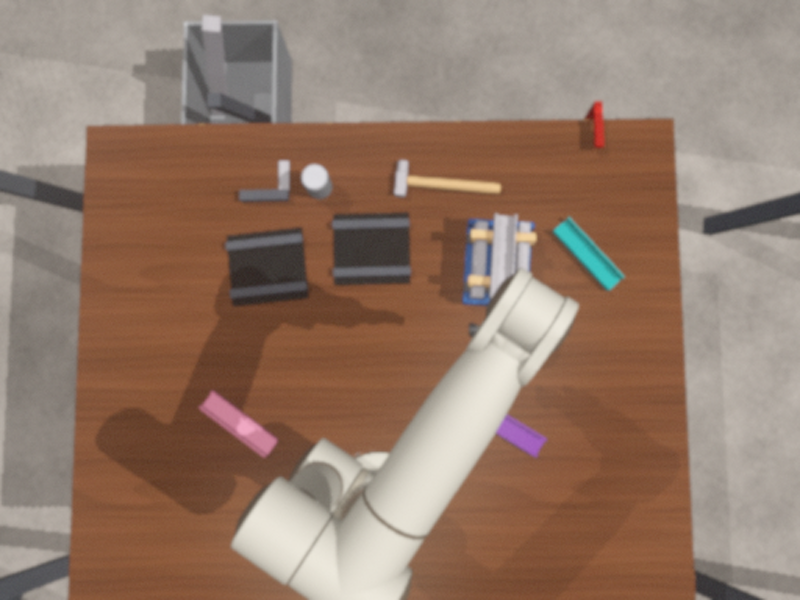

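Run:
```python
from h import *
c,i=load("w40")
f=lambda u,v,z:unproj(c,((u+.5)*.64-.5,(v+.5)*.64-.5),z).round(4)
print("hub",f(275,268,.097),"flange",f(291,257,.057))
c,i=load("w25"); P=np.array([unproj(c,u,.143) for u in [(234,77),(289,77),(283,275),(237,275)]]);L=P[0]+P[1]-P[2]-P[3]
print("chan",P.mean(0),np.linalg.norm(L)/2,np.degrees(np.arctan2(L[1],L[0])))
for n,Q in dict(n=[(188,119),(335,119),(335,138),(188,138)],f=[(196,214),(328,214),(328,235),(196,235)]).items():
    print(n,np.array([unproj(c,u,.118) for u in Q]).mean(0))
```

```text
hub [ 0.3901 -0.3685  0.097 ] flange [ 0.3891 -0.3657  0.057 ]
chan [ 0.57500515 -0.29597864  0.143     ] 0.2000993238338729 175.29023968815395
n [ 0.5209132 -0.2911199  0.118    ]
f [ 0.62617144 -0.29835817  0.118     ]
```

```bash
python3 -c "
from workcell import bot
print(bot.job_done())"
```

```text
the job is handed in; nothing more can be done
None
```

The bundle is made up on the stand, the reel is on the spindle, and I handed the job in at about 76 s. No verdict was reported.

**What I did:** I laid two sticks across the bottom layer, three tubes on them about 50 mm apart, two more sticks across those, and the channel on top with its open side up. The channel was knocked about 4 cm aside partway through the run, so I measured it again before picking it up. The reel went hub up onto the spindle and was lowered until the force showed contact.

**Last checks (wrist camera):**

| Item | Measured | Target or tolerance |
|---|---|---|
| Channel centre | about 0 mm from the stand's middle; angle within about 1° | 35 mm lengthwise, 40 mm sideways, 0.15 rad |
| Channel length at stacked height | 200 mm | 200 mm |
| Upper sticks | 51–54 mm from the middle; 1–2 mm off the centre line | 30–80 mm; 30 mm |
| Reel gripper at contact | 65 mm high, so the underside is at about 12 mm | 12 mm (top of dispenser base) |
| Reel axis | 2 mm from the spindle (hub top), 5 mm (flange) | under 8 mm |

- **Reel disagreement:** the two reel axis figures differ by more than I would like. I trust the hub figure more, because the spindle is visible in the bore.
- **Not measured at the end:** I did not re-measure the tubes after placing them. I measured only the first, just after placing it; the other two I judged by eye in the pictures.
- **Bystanders:** the last top picture shows the hammer, can and try square where they were, and the arm clear of everything.

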